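# Power up the seal camera and hold a sample jar's lid up to it

## Robot

A 6-joint arm with a two-finger parallel gripper is mounted at the origin on a cart in front of the work surface, level with it; the furniture and walls round the work are solid. World frame = base frame: x ahead of the robot, y to its left, z up, the work surface at z = 0. Lengths are in m, angles in degrees, forces in N, time in s.
With the tool pointing down it reaches from about 0.35 to 0.875 m from the base axis. Payload 4.2 kg.
Tool frame: the origin (TCP) lies between the finger pads; the fingertips stand 17 mm ahead of it and the grasp point (between the pads) lies 2 mm behind it; z points along the fingers, y is the line along which they close (so a half turn about z gives the same grasp; the last joint's range is limited). The gripper opens to 87 mm and grips with 3 to 60 N. Pads are 19 mm wide; open, the fingers measure 117 mm over their backs; the gripper's body (75 mm by 190 mm) begins 51 mm behind the grasp point.
Start: joints at [84.316, 22.042, 0.453, 0, -68.411, -14.817], TCP at [0.219, 0.585, 0.24] pointing down, gripper open.
Joint ranges: [-179.83, 179.83], [-69.29, 118.12], [-61.27, 80.66], [-181.25, 117.63], [-171.15, -9.14], [-177.46, 177.46]. Speed limits (degrees/s): [159.86, 159.86, 180, 180, 180, 180].

## Interface

Orientations are given as a 3x3 rotation matrix whose columns are the frame's x, y, z axes.
In Python, from station import r gives the robot as it stands.
- The arm moves only by the tool servo_tool, never from a script. Its argument "targets" is a list of rows, each a list of 5 numbers: the shift along the world's x, y, z in units of 30 mm (1.0 is 30 mm), then the turn about the world's z in rad, then the finger opening in mm, from 0 to 87. In form: [[x, y, z, turn, gripper], ...]. A call has exactly 5 rows; each row is the pose to reach, as a shift and turn from the pose commanded when the call began; what a row does not reach only later rows make up. A row lasts 1/12 s, in which the tool goes at most 41.7 mm and 7.16 degrees, less where a joint would pass 70% of its speed; a pose out of reach is approached as far as the arm can. A call with a gripper value outside its range is refused whole. The fingers move at their own pace and stop on an object; the grip force is fixed at half the most. Time passes only in rows, so rows that repeat a pose let the fingers close, or fill a call up. It gives the time, the measured TCP pose, the force, the opening and the grip force at its end, in the units of the state.
- r.sense(): the state, without advancing time (a new reading comes with each control period).
- r.capture(name): name is "scene" or "top" or "wrist"; returns a dict with "pixels" (400x640x3 uint8, red, green, blue), "fx", "fy", "cx", "cy" (pixels), "world_from_camera" (4x4, takes a point from camera to world coordinates). Camera axes: x right, y down, z forward; pixel columns grow to the right and rows downward; lengths in m; the calibration is good to about 2 mm. A picture is of the moment at which its call begins. There is no depth.
- r.finish_job(): hands the job in; it is judged then, once.
The state is a dict: "time_s": time; "joints": joint angles; "joint_velocities": joint speeds; "effort": joint torques, N m; "tcp_pos": TCP position; "ee_rot": TCP orientation; "wrist_force": force on the tool from outside, world axes, zero at the start; "moment": the same for the moment, N m; "gripper_width": opening from 0.0 (shut) to 1.0 (fully open); "gripper_force": force on a finger pad.
Only numpy, scipy, OpenCV 4.12 (cv2) and the standard library are available. Lean on these libraries where they do the work, as an engineer would, in place of code of your own. Each camera call takes 0.05 s, during which the arm holds its last target. There are 200 camera calls.

## Task

Slide the loose battery into the shoe on the foot of the bench inspection camera, contact end first, until it is fully home and the sprung latch has dropped behind its ridge, and let go of it. Then lift the lid off the sample jar on the scale, leaving the jar standing there, and show the lid's underside to the camera for the seal check: centred in front of the tilted round window and square to it, with the underside about 12 cm from the glass and never touching the camera. Finish while still holding the lid steady in the air there (do not put it down or let go), and do not knock the other things about.

Things in the scene. Friction and masses are not known exactly. Their poses are not given: they have to be found in the camera images.
- battery: Loose grey battery, 0.2 kg. Origin: centre of underside; x towards its contact (leading) end. Bottom flange 90 x 60 x 7 mm (x, y, z); body above 46 mm wide in y. The rear, x -45 to +5 mm, is a 42 mm tall grip block with ribbed sides 46 mm apart; the front, x +5 to +45 mm, is 24 mm tall and has a rounded cross ridge, 3.5 mm high, at x +28 mm for the latch.
- seal_camera: White bench camera, fixed. Origin: on the table under its foot plate (x -125 to +110, y +-50 mm). The battery slides in along its +x on a level deck 12 mm above the table. Column and head stand behind x +32 mm, up to 0.12 m high; the steel latch reaches over the shoe from there to x -2 mm, 52 mm above the table.
- shoe_seat (a point): The battery's origin when fully home (on the deck, 12 mm above the table), its x along this +x; a stop block ends the travel (1 mm play). The shoe is two straight rails, x -35 to +48 mm from here: side walls 63 mm apart; lips over the flange 50 mm apart, their underside 8.5 mm and top 12.5 mm above the deck.
- shoe_mouth (a point): Point on the deck at the open end of the shoe, 60 mm before shoe_seat; axes as the camera's. The shoe's last 25 mm flare: walls about 7 mm outwards a side, lips 5 mm up (top 17 mm above the deck). With its origin 50 mm before this point or more, the battery is wholly outside and may be set on the deck (which ends 50 mm before this point).
- camera_window: The camera's round window (70 mm across, lens and ring of lights) on its tilted head. Origin: centre of the window's face, about 100 mm above the table; z points straight out of it, 30 degrees from vertical, leaning towards the shoe's mouth (the camera's -x).
- latch (a joint): Sprung steel latch over the shoe, in rad: 0 = down; it rises to about 0.07 while the battery's ridge passes under its nose and drops back to 0 when the battery is home. The ridge goes past with a push of about 6 to 10 N, from about 22 to 2 mm before home.
- latch_nose (a point): Lowest point of the latch's nose (a small roller), about 36 mm above the table at rest.
- jar_lid_8: Steel lid, 86 mm across, 38 g, lying on the jar on the scale (lifts straight off). Origin: centre of its underside; z up through the knob. A small paper tag hangs on the knob and gives no resistance.
- lid_knob (a point): Centre of the lid's upright knob, 26 mm above the underside; the knob is 8 mm in the lid's x by 16 mm in its y and rises from 17 to 35 mm above the underside. Grip it from above across either width.
- jar_8: Round steel sample jar, 89 mm across, 69 mm tall, 0.115 kg, loose, standing on the scale's plate. Origin: centre of its underside.
- kitchen_scale: Flat digital kitchen scale, 205 x 148 x 35 mm (x, y, z), fixed. Origin: centre of its underside.
- scale_plate (a point): Centre of the scale's weighing plate (137 x 140 mm), 35 mm above the table.
- probe_thermometer: Bystander: probe thermometer, 28 x 175 x 14 mm, lying right of the battery. Origin: centre of its underside.
Things that resemble listed ones, but are neither listed nor needed, are in the scene too. What is shaped like the jar_lid_8 but brown is not meant.

How it is judged:
By the outcome, as a careful person would: the job done as asked, in the order asked, and still so for the second after the job is handed in, while the arm keeps its last pose, push and grip.
It also fails if it takes over 67 s, if anything falls off the work surface, if the arm or the gripper's body presses on something with over 40 N, if the wrist force passes 120 N, or if a joint passes its speed limit or range.

## Working session

There is one attempt and no reset: what is moved stays moved. The work goes in short steps, Python scripts to look and compute and a tool call to move; the robot and the scene stay as the last step left them, time stands still between calls to the robot, and variables do not carry over. Pictures are saved under pics/ and viewed, at most 10 in all, crops included, and the job is handed in when it is done.

Besides the shell and the picture viewer there is one more tool, called after ">>>" as name(argument=value, ...) on one line, values as JSON. servo_tool: Moves the arm, as the interface text tells. Its arguments: {"type":"object","properties":{"targets":{"type":"array","items":{"type":"array","items":{"type":"number"}}}},"required":["targets"]}

```bash
ls; mkdir -p pics
cat > h.py <<'E'
import numpy as np, cv2, pickle
def snap(r,n,f):
    c=r.capture(n); pickle.dump(c,open(f'pics/{f}.pkl','wb')); cv2.imwrite(f'pics/{f}.png',c['pixels'][:,:,::-1]); return c
def load(f): return pickle.load(open(f'pics/{f}.pkl','rb'))
def ray(c,u,v):
    T=np.array(c['world_from_camera']); d=T[:3,:3]@np.array([(u-c['cx'])/c['fx'],(v-c['cy'])/c['fy'],1]); return T[:3,3],d/np.linalg.norm(d)
def onz(c,u,v,z):
    o,d=ray(c,u,v); return o+d*(z-o[2])/d[2]
def tri(rs):
    A=0;b=0
    for o,d in rs:
        P=np.eye(3)-np.outer(d,d); A=A+P; b=b+P@o
    x=np.linalg.solve(A,b); return x,[np.linalg.norm((np.eye(3)-np.outer(d,d))@(x-o)) for o,d in rs]
def proj(c,p):
    T=np.linalg.inv(c['world_from_camera']); q=T[:3,:3]@np.array(p)+T[:3,3]; return c['fx']*q[0]/q[2]+c['cx'],c['fy']*q[1]/q[2]+c['cy']
E
python3 - <<'E'
from station import r
from h import *
s=r.sense(); print(s)
for n in ['scene','top','wrist']:
    c=snap(r,n,n+'0'); print(n,c['fx'],c['cx'],c['cy'],np.round(c['world_from_camera'],3).tolist())
a=cv2.imread('pics/scene0.png');b=cv2.imread('pics/top0.png')
E
```

```text
pics
{'time_s': 0.0, 'joints': array([ 8.43171562e+01,  2.20922969e+01,  3.81332372e-01, -3.11846693e-02,
       -6.84111894e+01, -1.48167782e+01]), 'joint_velocities': array([ 0.0649149 , -0.06594609,  0.04811023, -0.00105973,  0.00407787,
        0.06570851]), 'effort': array([-3.57533627e-04, -3.90671253e+01,  1.87402725e+01,  4.21991318e+00,
        1.08077482e-02, -1.98545144e-04]), 'tcp_pos': array([0.21864706, 0.58491156, 0.2384483 ]), 'ee_rot': array([[ 9.36604180e-01, -3.50388497e-01, -7.14714104e-04],
       [-3.50389221e-01, -9.36601891e-01, -2.07134341e-03],
       [ 5.63723224e-05,  2.19045701e-03, -9.99997599e-01]]), 'wrist_force': array([-1.11098273, -0.17939144,  1.179679  ]), 'moment': array([-0.012927  , -0.00774686,  0.0203385 ]), 'gripper_force': 0.0, 'gripper_width': 1.0002420320876784}
scene 505.86689728621167 312.23098700347765 202.46359643676254 [[0.591, -0.585, 0.555, -0.343], [-0.806, -0.428, 0.408, -0.557], [-0.001, -0.688, -0.725, 1.191], [0.0, 0.0, 0.0, 1.0]]
top 425.74963502481114 317.96074455532596 199.83155402343922 [[-0.026, -0.987, 0.161, 0.308], [-1.0, 0.024, -0.018, 0.051], [0.014, -0.162, -0.987, 1.297], [0.0, 0.0, 0.0, 1.0]]
wrist 280.7392405620275 320.52852158292836 195.01454907778788 [[-0.35, -0.899, -0.263, 0.291], [-0.937, 0.336, 0.097, 0.557], [0.001, 0.28, -0.96, 0.384], [0.0, 0.0, 0.0, 1.0]]
```

View pics/top0.png

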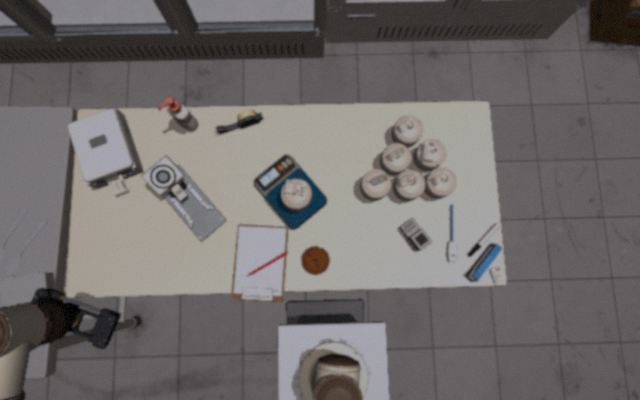

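View pics/scene0.png

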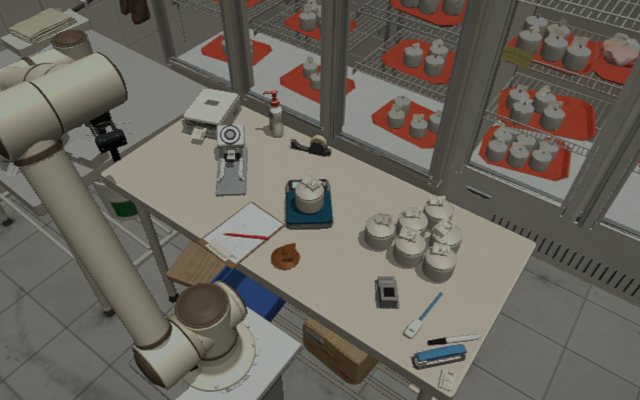

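Run:
```python
from h import *
a=cv2.imread('pics/scene0.png');b=cv2.imread('pics/top0.png');w=cv2.imread('pics/wrist0.png')
def crop(im,x0,y0,x1,y1,W,H): return cv2.resize(im[y0:y1,x0:x1],(W,H),interpolation=cv2.INTER_CUBIC)
m=np.zeros((600,800,3),np.uint8)
m[:300,:400]=crop(a,360,265,480,355,400,300)   # battery scene
m[:300,400:]=crop(b,390,200,510,290,400,300)   # battery top
m[300:,:400]=crop(b,130,135,250,225+20-20,400,300)[:300] 
m[300:,400:]=crop(w,0,0,640,400,400,300)
cv2.imwrite('pics/m1.png',m)
```

```text
(no output)
```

View pics/m1.png

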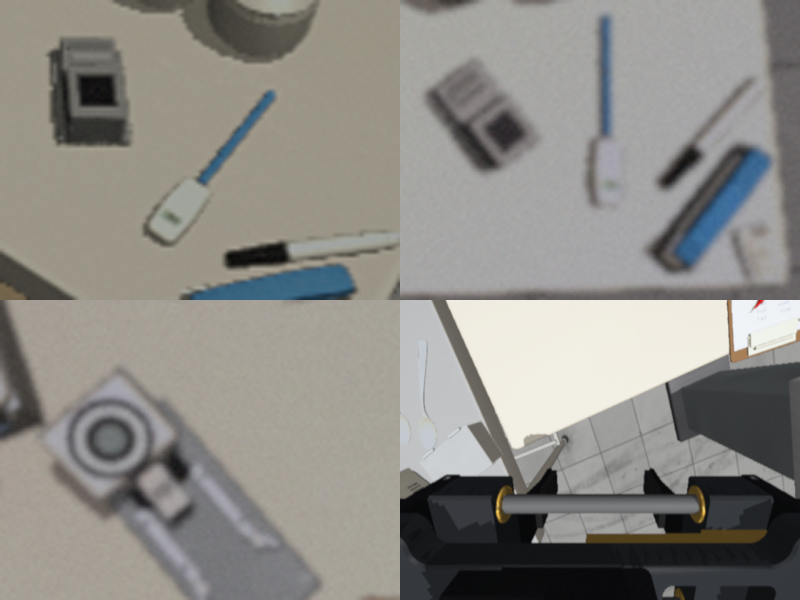

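Run:
```python
from h import *
c=load('top0');s=load('scene0')
P=lambda x,y:(390+(x-400)*.3,200+y*.3)
print('blk',onz(c,*P(505,130),.042),'frt',onz(c,*P(455,95),.024),'blk scene',onz(s,360+97*.3,265+92*.3,.042))
Q=lambda x,y:(130+x*.3,135+(y-300)*.3)
print('win',onz(c,*Q(110,440),.1)); print('head corners top',[onz(c,*Q(*q),.05)[:2] for q in [(45,435),(120,370)]])
print('footend',onz(c,*Q(318,580),.006),onz(c,*Q(245,640),.006))
print('lid',onz(c,296,193,.13),onz(s,311,186,.13))
```

```text
blk [ 0.38905723 -0.27406945  0.042     ] frt [ 0.42283024 -0.23557936  0.024     ] blk scene [ 0.38868629 -0.27334555  0.042     ]
win [0.58095152 0.47095628 0.1       ]
head corners top [array([0.59825922, 0.54641683]), array([0.65668926, 0.48159306])]
footend [0.46721827 0.31091733 0.006     ] [0.4141635  0.37633815 0.006     ]
lid [0.51994812 0.0907478  0.13      ] [0.52066785 0.08319819 0.13      ]
```

>>> servo_tool(targets=[[9.3, -6.3, 1, 1.1, 87], [9.3, -6.3, 1, 1.1, 87], [9.3, -6.3, 1, 1.1, 87], [9.3, -6.3, 1, 1.1, 87], [9.3, -6.3, 1, 1.1, 87]])

```text
time_s: 0.57
tcp_pos: [0.3849, 0.4725, 0.2572]
ee_rot: [[0.969, 0.246, -0.0], [0.246, -0.969, -0.001], [-0.0, 0.0, -1.0]]
wrist_force: [0.5, 1.5, 0.4]
gripper_width: 1.002
gripper_force: 0.0
```

>>> servo_tool(targets=[[1.5, -1, 0, 0.12, 87], [3.0, -2.0, 0.3, 0.24, 87], [3.8, -2.6, 0.5, 0.36, 87], [3.8, -2.6, 0.5, 0.48, 87], [3.8, -2.6, 0.5, 0.48, 87]])

```text
time_s: 0.98
tcp_pos: [0.5011, 0.3932, 0.2725]
ee_rot: [[0.751, 0.66, 0.001], [0.66, -0.751, -0.0], [0.001, 0.001, -1.0]]
wrist_force: [-0.2, -0.5, -0.4]
gripper_width: 0.998
gripper_force: 0.0
```

Run:
```python
from station import r
from h import *
s=r.sense(); print(s['joints'],s['tcp_pos'],s['ee_rot'])
c=snap(r,'wrist','wcam')
a=cv2.imread('pics/wcam.png'); cv2.imwrite('pics/wcam2.png',cv2.resize(a,(800,500),interpolation=cv2.INTER_CUBIC))
```

```text
[ 5.26763270e+01  2.21101378e+01  5.27893072e+00  5.01213595e-02
 -7.31429823e+01  7.85910296e+01] [0.50107799 0.39323733 0.27249681] [[ 7.51472537e-01  6.59763704e-01  9.38953636e-04]
 [ 6.59764092e-01 -7.51472767e-01 -1.49289702e-04]
 [ 6.07102161e-04  7.31675004e-04 -9.99999548e-01]]
```

View pics/wcam2.png

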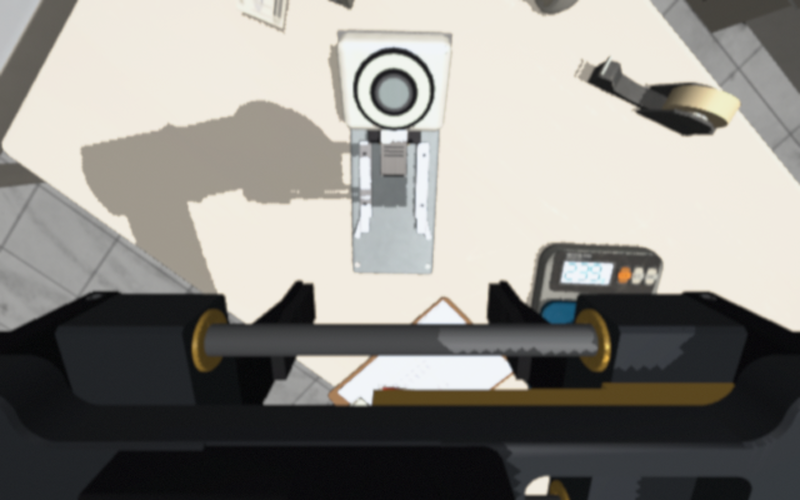

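Run:
```python
from h import *
c=load('wcam'); im=c['pixels'].astype(int)
m=((im[:,:,0]-im[:,:,2])<5)&(im.sum(2)<620)&(im.sum(2)>300)
R=[];L=[]
for v in range(192,214):
    x=np.where(m[v,270:360])[0]+270; L.append((x.min(),v)); R.append((x.max()+1,v))
B=[]
for u in range(290,340):
    y=np.where(m[180:230,u])[0]+180; B.append((u,y.max()+1))
for n,q in (('L',L),('R',R),('B',B)):
    w=np.array([onz(c,a-(0.5 if n!='B' else 0),b-(0.5 if n=='B' else 0),.012) for a,b in q])[:,:2]
    ctr=np.median(w,0); vx,vy,x0,y0=cv2.fitLine(w.astype(np.float32),cv2.DIST_HUBER,0,.001,.001).ravel()
    print(n,q[0],q[-1],ctr,np.degrees(np.arctan2(vy,vx)),(x0,y0))
g=cv2.cvtColor(c['pixels'],cv2.COLOR_RGB2GRAY)
cs=cv2.findContours((g[20:110,270:365]<90).astype(np.uint8),cv2.RETR_LIST,cv2.CHAIN_APPROX_NONE)[0]
for k in cs:
    if len(k)>40:
        e=cv2.fitEllipse(k); p=(e[0][0]+270,e[0][1]+20); print(p,e[1:],onz(c,*p,.1))
for v in (120,140,160,175,190,200): print(v,''.join('%4d'%x for x in g[v,275:355:2]))
```

```text
L (np.int64(282), 192) (np.int64(283), 213) [0.42237727 0.40140082] 39.082844 (np.float32(0.4249301), np.float32(0.40347412))
R (np.int64(347), 192) (np.int64(346), 213) [0.48648424 0.32840652] 39.421707 (np.float32(0.48660105), np.float32(0.3276928))
B (290, np.int64(218)) (339, np.int64(219)) [0.43584991 0.34676896] -50.397858 (np.float32(0.4399979), np.float32(0.34279382))
(314.5567092895508, 73.89031600952148) ((28.56984519958496, 29.095989227294922), 126.84801483154297) [0.58474222 0.47366111 0.1       ]
(314.5399589538574, 73.29376602172852) ((35.3238410949707, 36.060951232910156), 136.74940490722656) [0.58516723 0.47405337 0.1       ]
(314.6324653625488, 71.40909957885742) ((61.515296936035156, 62.99174499511719), 154.5851287841797) [0.58660727 0.47517559 0.1       ]
120  154 154 142 111 120 122 140 172 168 173 175 136 121 121 123 149 141 130 132 134 133 135 135 137 153 160 195 200 182 177 242 245 244 244 212 204 206 192 212 236
140  230 237 225 168 190 196 194 241 245 245 227 134 117 119 116 122  89  81  82  82  81  80  81  84 124 165 194 195 161 195 244 245 245 237 201 201 198 185 230 237
160  234 232 226 155 125 129 132 166 176 181 176 127 116 117 115 115 116 117 118 116 115 115 116 116 118 160 192 177 131 230 245 245 244 214 200 200 186 212 236 237
175  237 237 235 181 180 178 176 239 245 244 211 190 189 188 189 189 189 190 190 189 191 191 191 193 195 196 196 195 172 188 244 245 243 215 201 199 188 228 237 237
190  237 237 235 184 178 217 213 190 188 188 188 188 188 188 188 189 191 190 190 190 192 193 195 196 196 198 197 199 202 201 200 202 201 231 239 207 190 235 237 237
200  237 237 236 204 173 187 189 190 189 187 188 187 186 187 189 190 189 189 190 192 193 195 196 196 196 197 199 200 200 201 203 202 203 203 205 187 217 236 237 237
```

>>> servo_tool(targets=[[-3.4, -21.7, 0, -3.0, 87], [-3.4, -21.7, 0, -3.0, 87], [-3.4, -21.7, 0, -3.0, 87], [-3.4, -21.7, 0, -3.0, 87], [-3.4, -21.7, 0, -3.0, 87]])

```text
time_s: 1.45
tcp_pos: [0.4639, 0.1891, 0.2718]
ee_rot: [[0.996, 0.091, -0.001], [0.091, -0.996, -0.0], [-0.001, 0.0, -1.0]]
wrist_force: [1.1, -0.9, 0.1]
gripper_width: 1.0
gripper_force: 0.0
```

>>> servo_tool(targets=[[-2.4, -15, 0, -2.4, 87], [-2.4, -15, 0, -2.4, 87], [-2.4, -15, 0, -2.4, 87], [-2.4, -15, 0, -2.4, 87], [-2.4, -15, 0, -2.4, 87]])

```text
time_s: 1.87
tcp_pos: [0.4313, -0.0164, 0.2722]
ee_rot: [[0.861, -0.509, 0.0], [-0.509, -0.861, 0.0], [-0.0, -0.0, -1.0]]
wrist_force: [1.7, -0.5, -0.4]
gripper_width: 1.0
gripper_force: 0.0
```

>>> servo_tool(targets=[[-1.3, -8.2, 0, -1.8, 87], [-1.3, -8.2, 0, -1.8, 87], [-1.3, -8.2, 0, -1.8, 87], [-1.3, -8.2, 0, -1.8, 87], [-1.3, -8.2, 0, -1.8, 87]])

```text
time_s: 2.28
tcp_pos: [0.3993, -0.2221, 0.2723]
ee_rot: [[0.4, -0.916, 0.001], [-0.916, -0.4, 0.0], [-0.0, -0.001, -1.0]]
wrist_force: [1.8, -0.3, 0.7]
gripper_width: 1.002
gripper_force: 0.0
```

>>> servo_tool(targets=[[0, -0.9, 0, -0.6, 87], [0, -0.9, 0, -0.6, 87], [0, -0.9, 0, -0.6, 87], [0, -0.9, 0, -0.6, 87], [0, -0.9, 0, -0.6, 87]])

```text
time_s: 2.7
tcp_pos: [0.3999, -0.2475, 0.2717]
ee_rot: [[-0.188, -0.982, -0.001], [-0.982, 0.188, 0.001], [-0.001, 0.001, -1.0]]
wrist_force: [-0.8, 0.3, 0.3]
gripper_width: 1.001
gripper_force: 0.0
```

>>> servo_tool(targets=[[0, 0, 0, -0.5, 87], [0, 0, 0, -0.5, 87], [0, 0, 0, -0.5, 87], [0, 0, 0, -0.5, 87], [0, 0, 0, -0.5, 87]])

```text
time_s: 3.12
tcp_pos: [0.4001, -0.2472, 0.2719]
ee_rot: [[-0.632, -0.775, -0.001], [-0.775, 0.632, 0.001], [-0.0, 0.001, -1.0]]
wrist_force: [0.4, 0.6, -0.5]
gripper_width: 0.999
gripper_force: 0.0
```

Run:
```python
from station import r
from h import *
s=r.sense(); print(s['joints'],s['tcp_pos'],s['ee_rot'])
c=snap(r,'wrist','wbat')
a=cv2.imread('pics/wbat.png'); cv2.imwrite('pics/wbat2.png',cv2.resize(a,(800,500),interpolation=cv2.INTER_CUBIC))
```

```text
[-1.18713045e+01  5.38364687e+00 -1.71392380e+01 -3.19838036e-02
 -6.75176405e+01 -2.73281278e+01] [ 0.40008609 -0.247242    0.27189231] [[-6.32187214e-01 -7.74815451e-01 -5.86012699e-04]
 [-7.74815661e-01  6.32186894e-01  6.50254863e-04]
 [-1.33357967e-04  8.65134627e-04 -9.99999617e-01]]
```

View pics/wbat2.png

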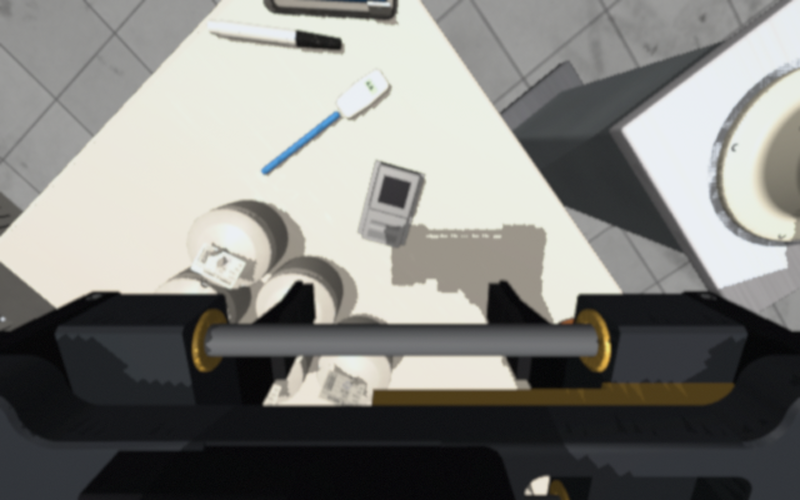

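Run:
```python
from h import *
c=load('wbat'); g=cv2.cvtColor(c['pixels'],cv2.COLOR_RGB2GRAY)
cs=cv2.findContours((g[120:210,280:350]<75).astype(np.uint8),cv2.RETR_EXTERNAL,cv2.CHAIN_APPROX_NONE)[0]
for k in cs:
    if len(k)>15:
        r=cv2.minAreaRect(k); bx=cv2.boxPoints(r)+[280,120]; print('label px',bx.round(1).tolist())
        w=np.array([onz(c,*p,.042)[:2] for p in bx]); print(w.round(4).tolist(),w.mean(0)); 
        for i in range(4):
            d=w[(i+1)%4]-w[i]; print(np.linalg.norm(d),np.degrees(np.arctan2(d[1],d[0])))
for f in('top0','scene0'):
    q=load(f);gg=cv2.cvtColor(q['pixels'],cv2.COLOR_RGB2GRAY)
    x0,y0=(408,228) if f=='top0' else (380,283)
    M=cv2.moments(np.clip(85-gg[y0:y0+22,x0:x0+22].astype(float),0,40).astype(np.float32)); p=(x0+M['m10']/M['m00'],y0+M['m01']/M['m00']); print(f,p,onz(q,*p,.042))
im=cv2.resize(c['pixels'][115:205,270:360,::-1],(600,600),interpolation=cv2.INTER_CUBIC)
t=load('top0'); im=np.hstack([im,np.zeros((600,200,3),np.uint8)]); im[:200,600:]=cv2.resize(t['pixels'][215:255,395:435,::-1],(200,200)); cv2.imwrite('pics/bz.png',im)
for p in [(376,184),(409,184),(440,182)]: print(onz(t,*p,.086)[:2])
```

```text
label px [[302.9, 160.1], [308.0, 141.3], [327.1, 146.5], [322.0, 165.3]]
[[0.4083, -0.2756], [0.387, -0.2904], [0.3718, -0.2691], [0.3929, -0.2539]] [ 0.39000537 -0.2722372 ]
0.02593367455378644 -145.30323109155702
0.02617805804214446 125.69863470763788
0.026067902298167526 35.79189648642951
0.026674296607325034 -54.598126390155095
top0 (417.1276791887532, 240.9649688868403) [ 0.38360616 -0.26074725  0.042     ]
scene0 (387.8197796066397, 295.8726461152183) [ 0.37774447 -0.27580802  0.042     ]
[ 0.54894591 -0.14052304]
[ 0.54667764 -0.23669799]
[ 0.55047687 -0.32767034]
```

View pics/bz.png

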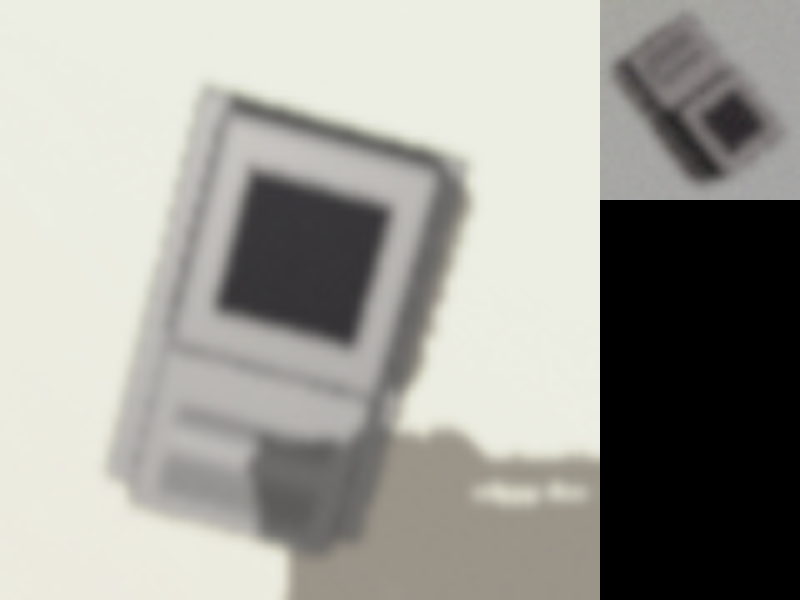

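>>> servo_tool(targets=[[-0.33, -0.83, -1, -0.12, 87], [-0.33, -0.83, -2, -0.24, 87], [-0.33, -0.83, -3, -0.27, 87], [-0.33, -0.83, -4.2, -0.27, 87], [-0.33, -0.83, -5.4, -0.27, 87]])

```text
time_s: 3.58
tcp_pos: [0.3905, -0.273, 0.1094]
ee_rot: [[-0.813, -0.582, 0.002], [-0.582, 0.813, -0.001], [-0.001, -0.002, -1.0]]
wrist_force: [0.7, 0.0, -0.5]
gripper_width: 0.998
gripper_force: 0.0
```

>>> servo_tool(targets=[[0, 0, -0.8, 0, 87], [0, 0, -1.6, 0, 87], [0, 0, -2.1, 0, 87], [0, 0, -2.4, 0, 87], [0, 0, -2.45, 0, 87]])

```text
time_s: 4.0
tcp_pos: [0.3894, -0.2726, 0.0352]
ee_rot: [[-0.814, -0.581, -0.004], [-0.581, 0.814, 0.001], [0.002, 0.003, -1.0]]
wrist_force: [0.4, -0.0, 0.2]
gripper_width: 1.0
gripper_force: 0.0
```

Run:
```python
from station import r
s=r.sense(); print(s['joints'],s['tcp_pos'],s['ee_rot'][:,0],s['wrist_force'])
```

```text
[-1.53594912e+01  2.31104959e+01 -3.43232998e+01 -1.46642117e-02
 -3.27765856e+01 -3.90726184e+01] [ 0.38936709 -0.27263085  0.03520409] [-0.8135483  -0.58149316  0.00220743] [ 0.42590068 -0.02589055  0.22883114]
```

>>> servo_tool(targets=[[0, 0, 0.05, 0, 60], [0, 0, 0.05, 0, 44], [0, 0, 0.05, 0, 40], [0, 0, 0.05, 0, 40], [0, 0, 0.05, 0, 40]])

```text
time_s: 4.42
tcp_pos: [0.3906, -0.2735, 0.0391]
ee_rot: [[-0.815, -0.58, 0.002], [-0.58, 0.815, -0.0], [-0.001, -0.001, -1.0]]
wrist_force: [-0.0, 0.1, 1.3]
gripper_width: 0.71
gripper_force: 0.0
```

>>> servo_tool(targets=[[0, 0, 0, 0, 40], [0, 0, 0, 0, 40], [0, 0, 0, 0, 40], [0, 0, 0, 0, 40], [0, 0, 0, 0, 40]])

```text
time_s: 4.83
tcp_pos: [0.3898, -0.2732, 0.0384]
ee_rot: [[-0.815, -0.58, -0.001], [-0.58, 0.815, 0.0], [0.001, 0.001, -1.0]]
wrist_force: [-1.1, 2.2, 4.9]
gripper_width: 0.527
gripper_force: 30.0
```

>>> servo_tool(targets=[[0, 0, 0.2, 0, 40], [0, 0, 0.6, 0, 40], [0, 0, 1.4, 0, 40], [0, 0, 2.4, 0, 40], [0, 0, 3.4, 0, 40]])

```text
time_s: 5.25
tcp_pos: [0.3895, -0.2731, 0.1408]
ee_rot: [[-0.815, -0.58, -0.002], [-0.58, 0.815, 0.001], [0.001, 0.002, -1.0]]
wrist_force: [0.9, 0.2, -1.6]
gripper_width: 0.526
gripper_force: 30.0
```

Run:
```python
from station import r
s=r.sense(); print(s['tcp_pos'],s['gripper_width']*87,s['gripper_force'],s['ee_rot'][:,0],s['wrist_force'])
```

```text
[ 0.38947764 -0.27314478  0.14077357] 45.77872201695363 29.954550862312317 [-0.81484663 -0.57967537  0.00119963] [ 0.87594056  0.18457897 -1.63890502]
```

>>> servo_tool(targets=[[0.3, 7, 0, 0.02, 40], [0.3, 7, 0, 0.04, 40], [0.3, 7, 0, 0.071, 40], [0.3, 7, 0, 0.071, 40], [0.3, 7, 0, 0.071, 40]])

```text
time_s: 5.67
tcp_pos: [0.3986, -0.0636, 0.1404]
ee_rot: [[-0.772, -0.635, 0.001], [-0.635, 0.772, 0.0], [-0.001, -0.0, -1.0]]
wrist_force: [1.7, 0.9, -1.6]
gripper_width: 0.525
gripper_force: 30.0
```

>>> servo_tool(targets=[[0.3, 7, 0, 0, 40], [0.3, 7, 0, 0, 40], [0.3, 7, 0, 0, 40], [0.3, 7, 0, 0, 40], [0.3, 7, 0, 0, 40]])

```text
time_s: 6.08
tcp_pos: [0.4073, 0.145, 0.1404]
ee_rot: [[-0.771, -0.637, 0.0], [-0.637, 0.771, 0.0], [-0.0, 0.0, -1.0]]
wrist_force: [1.7, -0.6, -2.0]
gripper_width: 0.526
gripper_force: 30.0
```

Run:
```python
from station import r
from h import *
s=r.sense(); print(s['joints'],s['tcp_pos'],s['ee_rot'][:,0],s['wrist_force'])
c=load('wcam'); g=cv2.GaussianBlur(cv2.cvtColor(c['pixels'],cv2.COLOR_RGB2GRAY),(0,0),.8).astype(float)
def edge(v,a,b):
    d=np.diff(g[v,a:b]); i=int(np.argmax(abs(d))); w=abs(d[max(i-1,0):i+2]); return a+max(i-1,0)+(w*np.arange(len(w))).sum()/w.sum()+.5, d[i]
ax=np.array([np.cos(np.radians(39.5)),np.sin(np.radians(39.5))]); n=np.array([-ax[1],ax[0]])
for name,a,b,z,vs in(('plateL',276,287,.012,range(120,212,7)),('plateR',340,354,.012,range(120,212,7)),('lipLin',293,301,.0245,range(126,170,4)),('lipRin',328,337,.0245,range(126,170,4))):
    w=[]
    for v in vs:
        e,d=edge(v,a,b); p=onz(c,e,v,z)[:2]; w.append((p@ax,p@n,d))
    w=np.array(w); k=np.polyfit(w[:,0],w[:,1],1); print(name,'med n',np.median(w[:,1]).round(4),'slope deg',np.degrees(k[0]).round(2)); print(np.round(w[:,1]*1e3,1),np.round(w[:,2]))
for u,v in((314.6,71.4),(314.54,73.3)):
    p=onz(c,u,v,.1)[:2]; print('win',p@ax,p@n)
```

```text
[ 4.12772861e+01  9.51256593e+00 -3.35224796e+01 -1.19039498e-02
 -4.69363532e+01 -9.17375231e+01] [0.407346   0.14500055 0.1403905 ] [-7.71273174e-01 -6.36504082e-01 -4.94341406e-04] [ 1.68497921 -0.57794438 -2.00937456]
plateL med n 0.0424 slope deg 1.04
[43.  43.1 43.2 43.1 43.7 43.4 42.2 42.4 42.3 36.1 42.4 42.3 41.5 41.8] [-16. -29. -26. -24. -12. -11. -31. -26. -27.  34. -27. -23. -22. -19.]
plateR med n -0.0576 slope deg 2.43
[-45.1 -57.  -57.3 -57.  -57.3 -57.7 -57.1 -57.7 -58.  -57.5 -58.2 -58.3
 -57.9 -58.5] [-16.  19.  19.  17.  19.  19.  19.  20.  16.  20.  20.  17.  21.  19.]
lipLin med n 0.0181 slope deg 1.41
[19.4 19.2 18.3 18.3 18.1 18.1 18.1 18.  18.  17.8 17.8] [-28. -35. -38. -38. -43. -41. -38. -22. -33. -27. -26.]
lipRin med n -0.0325 slope deg 0.56
[-32.2 -32.4 -32.6 -32.8 -32.2 -32.3 -32.3 -32.5 -32.7 -32.8 -33.1] [38. 37. 38. 33. 35. 31. 33. 38. 37. 39. 35.]
win 0.7548971379375347 -0.006436783824147307
win 0.7530584034754255 -0.00642109300824889
```

>>> servo_tool(targets=[[0.1, 1.4, 0, 0.008, 40], [0.2, 2.8, 0, 0.008, 40], [0.27, 4.2, 0, 0.008, 40], [0.27, 5.4, 0, 0.008, 40], [0.27, 6.0, 0, 0.008, 40]])

```text
time_s: 6.5
tcp_pos: [0.4164, 0.3275, 0.1401]
ee_rot: [[-0.765, -0.645, 0.002], [-0.645, 0.765, 0.002], [-0.003, 0.0, -1.0]]
wrist_force: [0.4, -1.0, -2.3]
gripper_width: 0.529
gripper_force: 30.0
```

>>> servo_tool(targets=[[0, 0.22, -0.4, 0, 40], [0, 0.22, -1.2, 0, 40], [0, 0.22, -2.0, 0, 40], [0, 0.22, -2.5, 0, 40], [0, 0.22, -2.7, 0, 40]])

```text
time_s: 6.92
tcp_pos: [0.4148, 0.328, 0.0564]
ee_rot: [[-0.767, -0.642, -0.004], [-0.642, 0.767, -0.004], [0.006, -0.001, -1.0]]
wrist_force: [-0.5, 0.0, -2.0]
gripper_width: 0.526
gripper_force: 30.0
```

Run:
```python
from station import r
from h import *
s=r.sense(); print(s['joints'],s['tcp_pos'],s['ee_rot'],s['wrist_force'])
a=snap(r,'scene','s1')['pixels'];b=snap(r,'top','t1')['pixels'];w=snap(r,'wrist','w1')['pixels']
m=np.zeros((600,800,3),np.uint8)
rs=lambda im,x0,y0,x1,y1,W,H: cv2.resize(im[y0:y1,x0:x1],(W,H),interpolation=cv2.INTER_CUBIC)
m[:300,:400]=rs(a,170,100,290,190,400,300); m[:300,400:]=rs(b,130,145,250,235,400,300); m[300:,:480]=rs(w,0,0,640,400,480,300)
cv2.imwrite('pics/m2.png',m[:,:,::-1])
```

```text
[ 5.59067865e+01  2.50170341e+01 -2.57053899e+01 -5.44805448e-02
 -3.96014118e+01 -1.05931985e+02] [0.41479606 0.32803891 0.05643842] [[-7.66788366e-01 -6.41889503e-01 -3.66998101e-03]
 [-6.41875563e-01  7.66796531e-01 -4.34060617e-03]
 [ 5.60031824e-03 -9.72655187e-04 -9.99983845e-01]] [-0.49665337  0.04069337 -2.0014686 ]
```

View pics/m2.png

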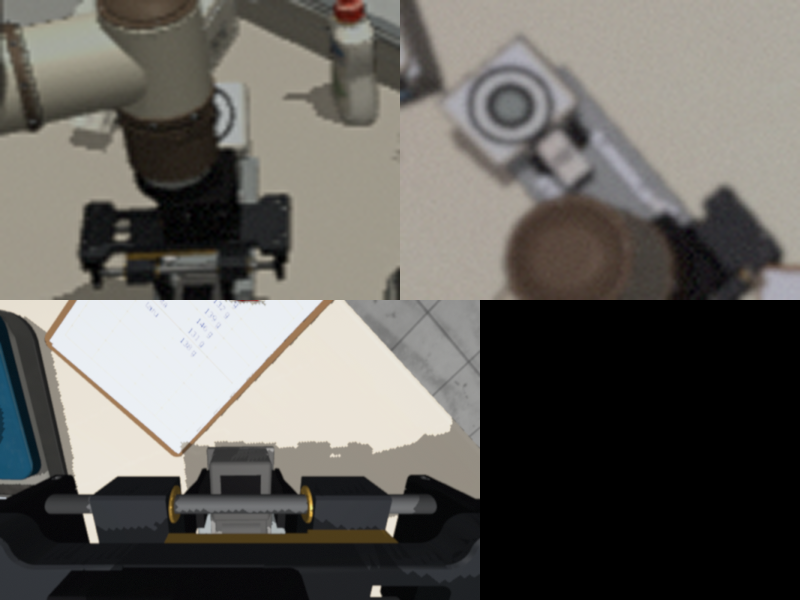

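>>> servo_tool(targets=[[-0.05, 0.06, -0.05, 0, 40], [-0.05, 0.06, -0.1, 0, 40], [-0.05, 0.06, -0.13, 0, 40], [-0.05, 0.06, -0.13, 0, 40], [-0.05, 0.06, -0.13, 0, 40]])

```text
time_s: 7.48
tcp_pos: [0.4147, 0.3315, 0.0558]
ee_rot: [[-0.766, -0.642, 0.0], [-0.642, 0.766, 0.001], [-0.001, 0.0, -1.0]]
wrist_force: [-0.2, -0.2, -2.4]
gripper_width: 0.525
gripper_force: 30.0
```

Run:
```python
from station import r
import numpy as np
s=r.sense(); print(s['tcp_pos'],s['ee_rot'][:,0],s['wrist_force'],s['moment'])
```

```text
[0.41469062 0.33149678 0.05582543] [-0.7663614  -0.64240922 -0.0007723 ] [-0.23764034 -0.20348273 -2.3778663 ] [ 0.04746991 -0.08456425  0.02920296]
```

>>> servo_tool(targets=[[0, 0, -0.06, 0, 40], [0, 0, -0.12, 0, 40], [0, 0, -0.15, 0, 40], [0, 0, -0.15, 0, 40], [0, 0, -0.15, 0, 40]])

```text
time_s: 7.9
tcp_pos: [0.4146, 0.3313, 0.0508]
ee_rot: [[-0.766, -0.642, -0.0], [-0.642, 0.766, -0.0], [0.0, -0.0, -1.0]]
wrist_force: [-0.1, 0.8, -1.9]
gripper_width: 0.524
gripper_force: 30.0
```

>>> servo_tool(targets=[[0, 0, -0.03, 0, 40], [0, 0, -0.03, 0, 40], [0, 0, -0.03, 0, 40], [0, 0, -0.03, 0, 40], [0, 0, -0.03, 0, 40]])

```text
time_s: 8.32
tcp_pos: [0.4147, 0.3314, 0.0504]
ee_rot: [[-0.766, -0.643, 0.0], [-0.643, 0.766, 0.0], [-0.0, -0.0, -1.0]]
wrist_force: [-2.0, -0.8, 3.3]
gripper_width: 0.527
gripper_force: 30.0
```

>>> servo_tool(targets=[[0.2, 0.17, 0.01, 0, 40], [0.41, 0.34, 0.01, 0, 40], [0.61, 0.51, 0.01, 0, 40], [0.82, 0.69, 0.01, 0, 40], [1.02, 0.86, 0.01, 0, 40]])

```text
time_s: 8.73
tcp_pos: [0.4456, 0.3572, 0.0505]
ee_rot: [[-0.766, -0.642, -0.001], [-0.642, 0.766, -0.001], [0.001, -0.0, -1.0]]
wrist_force: [-3.1, -2.3, 6.0]
gripper_width: 0.523
gripper_force: 30.0
```

>>> servo_tool(targets=[[0.15, 0.13, 0, 0, 40], [0.31, 0.26, 0, 0, 40], [0.46, 0.39, 0, 0, 40], [0.61, 0.51, 0, 0, 40], [0.61, 0.51, 0, 0, 40]])

```text
time_s: 9.15
tcp_pos: [0.465, 0.3737, 0.0505]
ee_rot: [[-0.766, -0.643, 0.002], [-0.643, 0.766, 0.001], [-0.002, -0.0, -1.0]]
wrist_force: [0.4, -1.3, 4.0]
gripper_width: 0.529
gripper_force: 30.0
```

>>> servo_tool(targets=[[0.15, 0.13, 0, 0, 40], [0.31, 0.26, 0, 0, 40], [0.46, 0.39, 0, 0, 40], [0.61, 0.51, 0, 0, 40], [0.61, 0.51, 0, 0, 40]])

```text
time_s: 9.57
tcp_pos: [0.4829, 0.3886, 0.0505]
ee_rot: [[-0.766, -0.643, 0.001], [-0.643, 0.766, 0.001], [-0.001, -0.0, -1.0]]
wrist_force: [0.5, -2.3, 4.8]
gripper_width: 0.527
gripper_force: 30.0
```

>>> servo_tool(targets=[[0.08, 0.06, 0, 0, 40], [0.15, 0.13, 0, 0, 40], [0.23, 0.19, 0, 0, 40], [0.31, 0.26, 0, 0, 40], [0.31, 0.26, 0, 0, 40]])

```text
time_s: 9.98
tcp_pos: [0.4892, 0.3935, 0.0505]
ee_rot: [[-0.767, -0.642, -0.005], [-0.642, 0.767, -0.005], [0.007, -0.001, -1.0]]
wrist_force: [-6.9, -5.0, 9.9]
gripper_width: 0.529
gripper_force: 30.0
```

>>> servo_tool(targets=[[0.06, 0.05, 0, 0, 40], [0.12, 0.1, 0, 0, 40], [0.18, 0.15, 0, 0, 40], [0.24, 0.2, 0, 0, 40], [0.3, 0.25, 0, 0, 40]])

```text
time_s: 10.4
tcp_pos: [0.4992, 0.402, 0.0505]
ee_rot: [[-0.766, -0.642, -0.002], [-0.642, 0.766, -0.002], [0.003, -0.0, -1.0]]
wrist_force: [-4.0, -3.1, 7.1]
gripper_width: 0.523
gripper_force: 30.0
```

>>> servo_tool(targets=[[0.03, 0.025, 0, 0, 40], [0.06, 0.05, 0, 0, 40], [0.09, 0.075, 0, 0, 40], [0.12, 0.1, 0, 0, 40], [0.12, 0.1, 0, 0, 40]])

```text
time_s: 10.82
tcp_pos: [0.5025, 0.4048, 0.0505]
ee_rot: [[-0.767, -0.642, -0.003], [-0.642, 0.767, -0.003], [0.004, -0.0, -1.0]]
wrist_force: [-5.3, -4.8, 7.1]
gripper_width: 0.525
gripper_force: 30.0
```

>>> servo_tool(targets=[[0.03, 0.025, 0, 0, 40], [0.06, 0.05, 0, 0, 40], [0.08, 0.065, 0, 0, 40], [0.08, 0.065, 0, 0, 40], [0.08, 0.065, 0, 0, 40]])

```text
time_s: 11.23
tcp_pos: [0.5026, 0.405, 0.0505]
ee_rot: [[-0.767, -0.642, -0.007], [-0.642, 0.767, -0.007], [0.01, -0.001, -1.0]]
wrist_force: [-11.1, -6.3, 12.6]
gripper_width: 0.525
gripper_force: 30.0
```

>>> servo_tool(targets=[[0.03, 0.025, 0, 0, 40], [0.06, 0.05, 0, 0, 40], [0.08, 0.065, 0, 0, 40], [0.08, 0.065, 0, 0, 40], [0.08, 0.065, 0, 0, 40]])

```text
time_s: 11.65
tcp_pos: [0.5028, 0.4051, 0.0504]
ee_rot: [[-0.767, -0.642, -0.012], [-0.642, 0.767, -0.012], [0.017, -0.001, -1.0]]
wrist_force: [-17.2, -9.2, 18.0]
gripper_width: 0.528
gripper_force: 30.0
```

>>> servo_tool(targets=[[-0.06, -0.05, 0, 0, 40], [-0.1, -0.08, 0.03, 0, 40], [-0.12, -0.1, 0.06, 0, 40], [-0.12, -0.1, 0.06, 0, 60], [-0.12, -0.1, 0.06, 0, 60]])

```text
time_s: 12.07
tcp_pos: [0.5058, 0.4079, 0.052]
ee_rot: [[-0.766, -0.643, 0.002], [-0.643, 0.766, 0.002], [-0.003, 0.0, -1.0]]
wrist_force: [0.2, -0.8, -1.0]
gripper_width: 0.601
gripper_force: 0.0
```

>>> servo_tool(targets=[[0, 0, 0, 0, 65], [0, 0, 0, 0, 65], [0, 0, 0, 0, 65], [0, 0, 0.3, 0, 65], [0, 0, 1.0, 0, 65]])

```text
time_s: 12.48
tcp_pos: [0.5037, 0.4056, 0.0798]
ee_rot: [[-0.767, -0.642, -0.004], [-0.642, 0.767, -0.004], [0.006, -0.001, -1.0]]
wrist_force: [-0.4, 0.2, 0.9]
gripper_width: 0.746
gripper_force: 0.0
```

>>> servo_tool(targets=[[0, 0, 1, 0, 80], [0, 0, 2, 0, 80], [-0.5, -0.5, 3, 0, 80], [-1.5, -1.4, 4, 0, 80], [-2.5, -2.4, 5, 0, 80]])

```text
time_s: 12.9
tcp_pos: [0.4407, 0.3456, 0.223]
ee_rot: [[-0.766, -0.642, 0.001], [-0.642, 0.766, 0.001], [-0.002, 0.0, -1.0]]
wrist_force: [-0.7, 0.8, 0.6]
gripper_width: 0.912
gripper_force: 0.0
```

>>> servo_tool(targets=[[-1, -1.2, 1, 0, 80], [-1.5, -2.4, 1.5, 0, 80], [-1.5, -3.6, 1.5, 0, 80], [-1.5, -4.8, 1.5, 0, 80], [-1.5, -6, 1.5, 0, 80]])

```text
time_s: 13.32
tcp_pos: [0.3951, 0.1639, 0.268]
ee_rot: [[-0.765, -0.643, 0.003], [-0.643, 0.765, 0.003], [-0.004, 0.0, -1.0]]
wrist_force: [0.5, -0.3, -0.5]
gripper_width: 0.92
gripper_force: 0.0
```

Run:
```python
from station import r
from h import *
s=r.sense(); print(s['tcp_pos'],s['joints'])
a=snap(r,'scene','s2')['pixels'];b=snap(r,'top','t2')['pixels'];w=snap(r,'wrist','w2')['pixels']
m=np.zeros((600,800,3),np.uint8)
rs=lambda im,x0,y0,x1,y1,W,H: cv2.resize(im[y0:y1,x0:x1],(W,H),interpolation=cv2.INTER_CUBIC)
m[:300,:400]=rs(a,190,115,270,200-25,400,300); m[:300,400:]=rs(b,135,145,235,220,400,300); m[300:,:400]=rs(a,250,150,370,240,400,300);m[300:,400:]=rs(b,240,145,340,220,400,300)
cv2.imwrite('pics/m3.png',m[:,:,::-1])
```

```text
[0.39506989 0.16394278 0.26801537] [ 4.44842729e+01  8.80734236e-01 -2.25900616e+01  1.44814445e-02
 -6.63043763e+01 -9.44376813e+01]
```

View pics/m3.png

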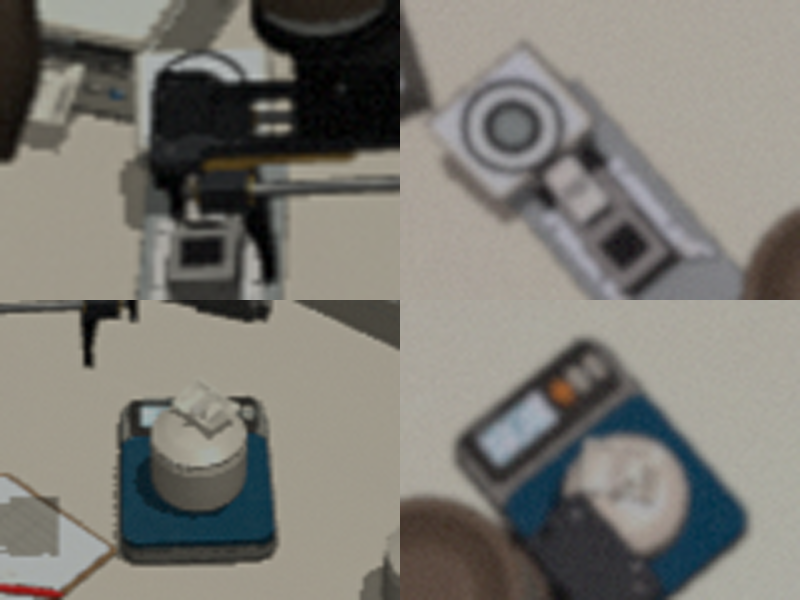

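>>> servo_tool(targets=[[1.1, -0.7, 0, 0, 80], [2.2, -1.35, 0, 0, 80], [3.3, -2.0, 0, 0, 80], [4.0, -2.5, 0, 0, 80], [4.0, -2.5, 0, 0, 80]])

```text
time_s: 13.88
tcp_pos: [0.5197, 0.0898, 0.2655]
ee_rot: [[-0.768, -0.64, 0.001], [-0.64, 0.768, -0.001], [0.0, -0.001, -1.0]]
wrist_force: [-1.2, 0.7, 0.7]
gripper_width: 0.92
gripper_force: 0.0
```

Run:
```python
from station import r
from h import *
s=r.sense(); print(s['tcp_pos'],s['joints'])
w=snap(r,'wrist','w3')['pixels'];b=snap(r,'top','t3')['pixels'];a=snap(r,'scene','s3')['pixels']
m=np.zeros((600,800,3),np.uint8)
rs=lambda im,x0,y0,x1,y1,W,H: cv2.resize(im[y0:y1,x0:x1],(W,H),interpolation=cv2.INTER_CUBIC)
m[:500,:500]=rs(w,240,100,400,260,500,500); m[:300,500:]=rs(a,205,125,265,185,300,300); m[300:,500:]=rs(b,150,160,220,230,300,300)
cv2.imwrite('pics/m4.png',m[:,:,::-1])
```

```text
[0.51966942 0.08975187 0.26550822] [ 2.74777577e+01  1.14216160e+01 -1.08023701e+01  7.50247384e-02
 -6.77666748e+01 -7.77016180e+01]
```

View pics/m4.png

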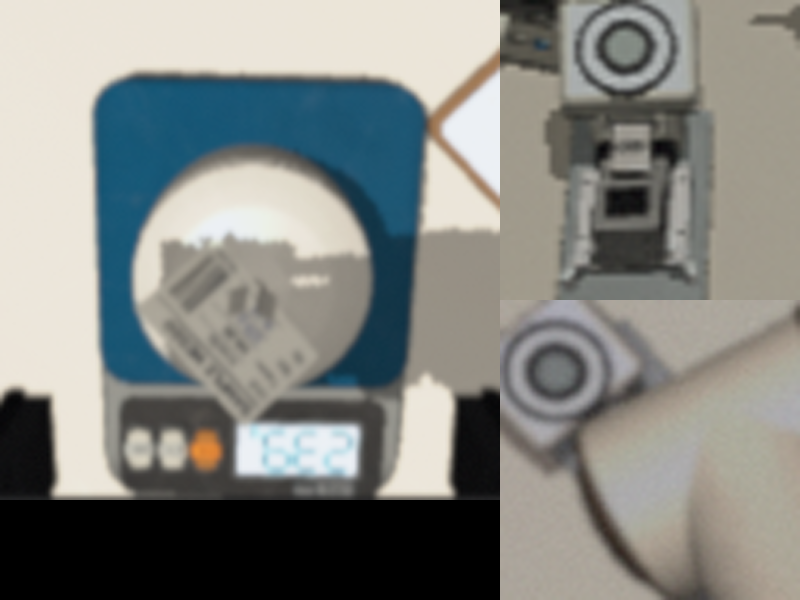

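Run:
```python
from h import *
c=load('w3'); w=c['pixels']
z=w[165:240,280:360]; z=np.clip((z.astype(float)-40)*1.6,0,255).astype(np.uint8)
cv2.imwrite('pics/k.png',cv2.resize(z[:,:,::-1],(640,600),interpolation=cv2.INTER_CUBIC))
```

```text
(no output)
```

View pics/k.png

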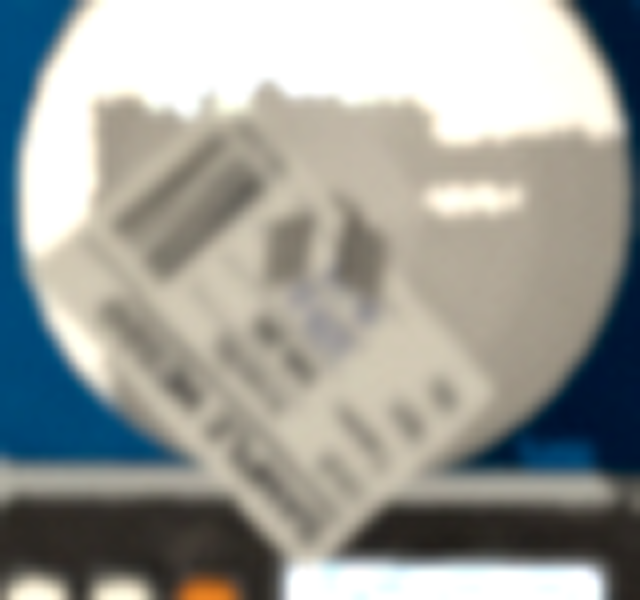

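Run:
```python
from h import *
c=load('w3'); im=c['pixels'].astype(int)
blue=(im[:,:,2]-im[:,:,0]>25).astype(np.uint8)
# rim points: scan from lid centre outwards along rays to first blue
pts=[]
for a in np.radians(np.arange(-175,-5,4)):
    for rr in np.arange(20,60,.25):
        u,v=321+rr*np.cos(a),186+rr*np.sin(a)
        if blue[int(round(v)),int(round(u))]: pts.append((u,v)); break
for a in np.radians(list(range(0,40,4))+list(range(150,185,4))):
    for rr in np.arange(20,60,.25):
        u,v=321+rr*np.cos(a),186+rr*np.sin(a)
        if blue[int(round(v)),int(round(u))]: pts.append((u,v)); break
e=cv2.fitEllipse(np.array(pts,np.float32)); print(e,len(pts))
for z in(.104,.108): print(z,onz(c,*e[0],z), 'diam',e[1][0]/c['fx']*(c['world_from_camera'][2][3]-z)/.96)
for p in[(321.9,204.4),(321,202)]: print('knob',onz(c,*p,.139))
for f,p in(('top0',(296,193)),('scene0',(311,186))): pass
```

```text
((320.4013671875, 188.36903381347656), (77.46228790283203, 84.4215087890625), 3.645190477371216) 62
0.104 [0.5239106  0.09164063 0.104     ] diam 0.08822924798548581
0.108 [0.5230831  0.09096023 0.108     ] diam 0.08707957068251128
knob [0.52868341 0.09769309 0.139     ]
knob [0.52729942 0.0953424  0.139     ]
```

>>> servo_tool(targets=[[0.1, 0.05, 0, 0.12, 45], [0.23, 0.16, 0, 0.24, 45], [0.23, 0.16, 0, 0.36, 45], [0.23, 0.16, 0, 0.48, 45], [0.23, 0.16, 0, 0.6, 45]])

```text
time_s: 14.45
tcp_pos: [0.5221, 0.0968, 0.2666]
ee_rot: [[-0.262, -0.965, 0.001], [-0.965, 0.262, 0.0], [-0.001, -0.0, -1.0]]
wrist_force: [-0.0, -0.2, -0.4]
gripper_width: 0.626
gripper_force: 0.0
```

>>> servo_tool(targets=[[0, 0, 0, 0.12, 45], [0, 0, 0, 0.12, 45], [0, 0, 0, 0.12, 45], [0, 0, 0, 0.12, 45], [0, 0, 0, 0.12, 45]])

```text
time_s: 14.87
tcp_pos: [0.5225, 0.0959, 0.2663]
ee_rot: [[-0.154, -0.988, 0.0], [-0.988, 0.154, 0.0], [-0.0, -0.0, -1.0]]
wrist_force: [-1.0, -0.4, -0.3]
gripper_width: 0.521
gripper_force: 0.0
```

Run:
```python
from station import r
from h import *
s=r.sense(); print(s['tcp_pos'],s['ee_rot'][:,0],s['joints'][5]); snap(r,'wrist','w4')
for f,u0,v0 in(('w3',320.5,189),('w4',320.5,188)):
    c=load(f); R=cv2.GaussianBlur(c['pixels'][:,:,0],(0,0),.7)
    pts=[]
    for a in np.radians(np.arange(0,360,3)):
        if np.sin(a)>.55 and f=='w3': continue
        for rr in np.arange(25,60,.25):
            u,v=u0+rr*np.cos(a),v0+rr*np.sin(a)
            if R[int(round(v)),int(round(u))]<100: pts.append((u,v)); break
    p=np.array(pts,np.float32); e=cv2.fitEllipse(p); rad=np.hypot(*(p-e[0]).T); k=rad<np.percentile(rad,85); e=cv2.fitEllipse(p[k]); print(f,len(p),e,[onz(c,*e[0],z).round(4).tolist() for z in(.104,.108)])
    print(proj(c,(.5265,.0945,.139)))
```

```text
[0.5225371  0.09594812 0.2663169 ] [-1.53555419e-01 -9.88140023e-01 -1.69158112e-04] -36.742588111741156
w3 83 ((319.75341796875, 187.90834045410156), (76.92131805419922, 78.9742660522461), 8.258273124694824) [[0.524, 0.0907, 0.104], [0.5231, 0.0901, 0.108]]
(np.float64(320.8677285497469), np.float64(200.91833652974245))
w4 120 ((317.8567810058594, 179.9052276611328), (77.91204071044922, 78.46276092529297), 128.53440856933594) [[0.5251, 0.0898, 0.104], [0.5249, 0.0889, 0.108]]
(np.float64(316.82027992748874), np.float64(192.51964101302553))
```

>>> servo_tool(targets=[[0.07, -0.2, -0.8, 0, 45], [0.07, -0.2, -1.6, 0, 45], [0.07, -0.2, -2.4, 0, 45], [0.07, -0.2, -3.0, 0, 45], [0.07, -0.2, -3.5, 0, 45]])

```text
time_s: 15.33
tcp_pos: [0.5242, 0.0892, 0.1595]
ee_rot: [[-0.154, -0.988, -0.002], [-0.988, 0.154, -0.001], [0.001, 0.002, -1.0]]
wrist_force: [0.2, -0.5, -0.1]
gripper_width: 0.519
gripper_force: 0.0
```

>>> servo_tool(targets=[[0, 0, -0.3, 0, 45], [0, 0, -0.5, 0, 45], [0, 0, -0.6, 0, 45], [0, 0, -0.65, 0, 45], [0, 0, -0.65, 0, 45]])

```text
time_s: 15.75
tcp_pos: [0.5252, 0.0897, 0.1421]
ee_rot: [[-0.153, -0.988, 0.001], [-0.988, 0.153, 0.0], [-0.0, -0.001, -1.0]]
wrist_force: [0.2, 0.2, 0.9]
gripper_width: 0.516
gripper_force: 0.0
```

Run:
```python
from station import r
s=r.sense(); print(s['tcp_pos'],s['wrist_force'],s['gripper_width']*87)
```

```text
[0.52524096 0.08973605 0.14206161] [0.20560492 0.18990753 0.92476414] 44.92173200925635
```

>>> servo_tool(targets=[[0, 0, -0.06, 0, 30], [0, 0, -0.06, 0, 20], [0, 0, -0.06, 0, 12], [0, 0, -0.06, 0, 4], [0, 0, -0.06, 0, 4]])

```text
time_s: 16.17
tcp_pos: [0.525, 0.0896, 0.1401]
ee_rot: [[-0.153, -0.988, 0.0], [-0.988, 0.153, 0.0], [-0.0, -0.0, -1.0]]
wrist_force: [-0.3, -0.2, -0.4]
gripper_width: 0.221
gripper_force: 0.0
```

>>> servo_tool(targets=[[0, 0, 0, 0, 4], [0, 0, 0, 0, 4], [0, 0, 0, 0, 4], [0, 0, 0, 0, 4], [0, 0, 0, 0, 4]])

```text
time_s: 16.58
tcp_pos: [0.525, 0.0896, 0.14]
ee_rot: [[-0.152, -0.988, 0.0], [-0.988, 0.152, 0.0], [-0.0, -0.0, -1.0]]
wrist_force: [0.1, -0.0, 0.3]
gripper_width: 0.132
gripper_force: 30.0
```

Run:
```python
from station import r
s=r.sense(); print(s['tcp_pos'],s['wrist_force'],s['gripper_width']*87,s['gripper_force'])
```

```text
[0.52495859 0.08960044 0.1399597 ] [ 0.10515197 -0.04725281  0.26498671] 11.478844093394986 29.99995539779775
```

>>> servo_tool(targets=[[0, 0, 0, 0, 2], [0, 0, 0, 0, 2], [0, 0, 0, 0, 2], [0, 0, 0, 0, 2], [0, 0, 0, 0, 2]])

```text
time_s: 17.0
tcp_pos: [0.525, 0.0896, 0.1399]
ee_rot: [[-0.152, -0.988, 0.0], [-0.988, 0.152, 0.0], [-0.0, -0.0, -1.0]]
wrist_force: [0.0, -0.2, 0.9]
gripper_width: 0.133
gripper_force: 30.0
```

Run:
```python
from station import r
from h import *
s=r.sense(); print(s['tcp_pos'],s['ee_rot'][:,0],s['gripper_width']*87,s['gripper_force'],s['moment'])
snap(r,'wrist','w5')
```

```text
[0.52495798 0.08961059 0.1399216 ] [-1.52482952e-01 -9.88306098e-01 -7.27196982e-05] 11.602318590084899 30.000094170682132 [ 0.10637641  0.01919272 -0.00314698]
```

>>> servo_tool(targets=[[0, 0, 0.01, 0, 30], [0, 0, 0.01, 0, 30], [0, 0, 0.01, 0, 30], [0, 0, 0.01, 0.12, 30], [0, 0, 0.01, 0.23, 30]])

```text
time_s: 17.47
tcp_pos: [0.5247, 0.0895, 0.1398]
ee_rot: [[0.082, -0.997, -0.001], [-0.997, -0.082, -0.0], [0.0, 0.001, -1.0]]
wrist_force: [0.9, -0.5, -0.0]
gripper_width: 0.329
gripper_force: 0.0
```

>>> servo_tool(targets=[[0, 0, 0, 0.0, 20], [0, 0, 0, 0, 4], [0, 0, 0, 0, 4], [0, 0, 0, 0, 4], [0, 0, 0, 0, 4]])

```text
time_s: 17.88
tcp_pos: [0.5249, 0.0896, 0.14]
ee_rot: [[0.076, -0.997, -0.0], [-0.997, -0.076, -0.0], [0.0, 0.0, -1.0]]
wrist_force: [-0.8, 0.2, 0.4]
gripper_width: 0.093
gripper_force: 30.0
```

>>> servo_tool(targets=[[0, 0, 0, 0, 4], [0, 0, 0, 0, 4], [0, 0, 0, 0, 4], [0, 0, 0, 0, 4], [0, 0, 0, 0, 4]])

```text
time_s: 18.3
tcp_pos: [0.5248, 0.0896, 0.1401]
ee_rot: [[0.077, -0.997, -0.0], [-0.997, -0.077, -0.0], [0.0, 0.0, -1.0]]
wrist_force: [-1.0, -0.8, -0.8]
gripper_width: 0.09
gripper_force: 30.0
```

Run:
```python
from station import r
from h import *
s=r.sense(); print(s['tcp_pos'],s['ee_rot'][:,0],s['gripper_width']*87,s['gripper_force'],s['moment'])
```

```text
[0.5248314  0.08955287 0.14007712] [ 7.65779486e-02 -9.97063598e-01  1.13626296e-05] 7.834840196551376 29.999885076467763 [ 0.09973224 -0.04375968 -0.00870853]
```

>>> servo_tool(targets=[[0, 0, 0.15, 0, 4], [0, 0, 0.4, 0, 4], [0, 0, 0.8, 0, 4], [0, 0, 1.4, 0, 4], [0, 0, 2.0, 0, 4]])

```text
time_s: 18.72
tcp_pos: [0.5247, 0.0895, 0.2012]
ee_rot: [[0.077, -0.997, -0.0], [-0.997, -0.077, -0.0], [0.0, 0.0, -1.0]]
wrist_force: [0.9, -0.9, -0.4]
gripper_width: 0.094
gripper_force: 30.0
```

>>> servo_tool(targets=[[0, 0, 1, 0, 4], [0, 0, 2, 0, 4], [0, 0, 3, 0, 4], [0, 0, 4, 0, 4], [0, 0, 5, 0, 4]])

```text
time_s: 19.13
tcp_pos: [0.5244, 0.0893, 0.3527]
ee_rot: [[0.077, -0.997, 0.001], [-0.997, -0.077, 0.0], [-0.0, -0.001, -1.0]]
wrist_force: [1.0, 0.3, -0.2]
gripper_width: 0.094
gripper_force: 30.0
```

Run:
```python
from station import r
from h import *
s=r.sense(); print(s['tcp_pos'],s['joints'],s['gripper_width']*87)
a=load('scene0');b=snap(r,'scene','s4')
for f in('top0',):pass
t=snap(r,'top','t4'); w=snap(r,'wrist','w6')
# lid/jar check: colour stats in scene at jar location & under the gripper
d=cv2.absdiff(a['pixels'],b['pixels']).max(2); print('jar body px scene',b['pixels'][205,311],a['pixels'][205,311],'lid spot',b['pixels'][186,311],a['pixels'][186,311])
print('expected lid px scene',proj(b,(.5248,.0896,.35-.036)),'wrist',proj(w,(.5248,.0896,s['tcp_pos'][2]-.036)))
u,v=proj(w,(.5248,.0896,s['tcp_pos'][2]-.036)); print(w['pixels'][int(v)-60:int(v)+30:6,int(u)].tolist())
```

```text
[0.52443957 0.08930976 0.3526745 ] [ 2.71485630e+01  9.38544413e+00 -9.69815177e-01  6.28160449e-03
 -7.95738864e+01 -2.27501702e+01] 8.196635138251857
jar body px scene [92 88 79] [89 86 76] lid spot [83 80 70] [151 148 134]
expected lid px scene (np.float64(309.81126053438277), np.float64(136.1770469467275)) wrist (np.float64(324.3903655481418), np.float64(226.8213937812562))
[[236, 240, 242], [229, 230, 228], [235, 230, 220], [236, 236, 226], [236, 240, 231], [235, 239, 242], [221, 222, 208], [212, 207, 192], [204, 198, 183], [200, 193, 179], [144, 140, 131], [164, 160, 147], [200, 200, 186], [191, 187, 174], [110, 106, 99]]
```

>>> servo_tool(targets=[[0, 2, 1.3, 0, 4], [0, 4, 2.6, 0, 4], [0, 4, 4, 0, 4], [0, 4, 5.4, 0, 4], [0, 4, 6.8, 0, 4]])

```text
time_s: 19.7
tcp_pos: [0.524, 0.204, 0.5105]
ee_rot: [[0.079, -0.997, -0.004], [-0.997, -0.079, -0.002], [0.002, 0.004, -1.0]]
wrist_force: [1.3, 0.9, -0.3]
gripper_width: 0.088
gripper_force: 30.0
```

>>> servo_tool(targets=[[0, 0, 1.3, 0, 4], [0, 0, 2.6, 0, 4], [0, 0, 4, 0, 4], [0, 0, 5.4, 0, 4], [0, 0, 6.8, 0, 4]])

```text
time_s: 20.12
tcp_pos: [0.524, 0.2024, 0.6854]
ee_rot: [[0.076, -0.997, 0.004], [-0.997, -0.076, 0.002], [-0.001, -0.004, -1.0]]
wrist_force: [1.2, 1.1, 1.1]
gripper_width: 0.094
gripper_force: 30.0
```

>>> servo_tool(targets=[[0, 0, 1.3, 0, 4], [0, 0, 2.6, 0, 4], [0, 0, 4, 0, 4], [0, 0, 5.4, 0, 4], [0, 0, 6.8, 0, 4]])

```text
time_s: 20.53
tcp_pos: [0.4736, 0.1827, 0.733]
ee_rot: [[0.076, -0.997, 0.023], [-0.997, -0.076, 0.007], [-0.005, -0.023, -1.0]]
wrist_force: [0.3, 0.3, 0.3]
gripper_width: 0.09
gripper_force: 30.0
```

Run:
```python
from station import r
s=r.sense(); print(s['tcp_pos'],s['joints'],s['ee_rot'].round(3).tolist())
```

```text
[0.47357696 0.18271983 0.73296502] [  39.76761829   24.99309973   80.6555043     0.92108259 -144.38878348
  -34.63266274] [[0.076, -0.997, 0.023], [-0.997, -0.076, 0.007], [-0.005, -0.023, -1.0]]
```

>>> servo_tool(targets=[[0, 0, 1.4, 0, 4], [0, 0, 2.8, 0, 4], [0, 0, 4.2, 0, 4], [0, 0, 5.6, 0, 4], [0, 0, 7, 0, 4]])

```text
time_s: 20.95
tcp_pos: [0.4257, 0.1648, 0.7632]
ee_rot: [[0.077, -0.996, 0.037], [-0.997, -0.077, 0.009], [-0.006, -0.038, -0.999]]
wrist_force: [-0.9, 0.1, -0.1]
gripper_width: 0.094
gripper_force: 30.0
```

>>> servo_tool(targets=[[0, 0, 0, 0, 4], [0, 0, 0, 0, 4], [0, 0, 0, 0, 4], [0, 0, 0, 0, 4], [0, 0, 0, 0, 4]])

```text
time_s: 21.37
tcp_pos: [0.4276, 0.1659, 0.7615]
ee_rot: [[0.077, -0.996, 0.035], [-0.997, -0.077, 0.006], [-0.004, -0.035, -0.999]]
wrist_force: [-0.3, 0.6, -0.6]
gripper_width: 0.088
gripper_force: 30.0
```

Run:
```python
from station import r
s=r.sense(); print(s['tcp_pos'],s['joints'],s['ee_rot'].round(3).tolist())
```

```text
[0.42760379 0.16590962 0.76152647] [  42.30475176   21.51907986   80.59584599    1.98182158 -147.34146553
  -36.21591904] [[0.077, -0.996, 0.035], [-0.997, -0.077, 0.006], [-0.004, -0.035, -0.999]]
```

>>> servo_tool(targets=[[0, -1.4, -0.2, 0, 4], [-0.2, -2.8, -0.6, 0, 4], [-0.4, -4.1, -1.1, 0, 4], [-0.5, -5.4, -1.6, 0, 4], [-0.6, -6.7, -2.1, 0, 4]])

```text
time_s: 21.78
tcp_pos: [0.4079, -0.0327, 0.7006]
ee_rot: [[0.078, -0.996, 0.037], [-0.997, -0.077, 0.008], [-0.005, -0.037, -0.999]]
wrist_force: [2.0, 1.1, 0.3]
gripper_width: 0.096
gripper_force: 30.0
```

>>> servo_tool(targets=[[-0.1, -1.3, -0.5, 0, 4], [-0.2, -2.6, -1.0, 0, 4], [-0.3, -3.9, -1.5, 0, 4], [-0.4, -5.2, -2.0, 0, 4], [-0.5, -6.5, -2.5, 0, 4]])

```text
time_s: 22.2
tcp_pos: [0.3936, -0.2267, 0.6255]
ee_rot: [[0.077, -0.996, 0.036], [-0.997, -0.077, 0.008], [-0.005, -0.036, -0.999]]
wrist_force: [1.6, 0.8, 0.5]
gripper_width: 0.091
gripper_force: 30.0
```

>>> servo_tool(targets=[[-0.1, -1.3, -0.5, 0, 4], [-0.2, -2.6, -1.0, 0, 4], [-0.3, -3.9, -1.5, 0, 4], [-0.4, -5.2, -2.0, 0, 4], [-0.5, -6.5, -2.5, 0, 4]])

```text
time_s: 22.62
tcp_pos: [0.3788, -0.4209, 0.5505]
ee_rot: [[0.076, -0.996, 0.035], [-0.997, -0.076, 0.008], [-0.005, -0.036, -0.999]]
wrist_force: [1.2, 0.2, 0.3]
gripper_width: 0.093
gripper_force: 30.0
```

>>> servo_tool(targets=[[-0.1, -1.3, -0.5, 0, 4], [-0.2, -2.6, -1.0, 0, 4], [-0.3, -3.9, -1.5, 0, 4], [-0.4, -5.2, -2.0, 0, 4], [-0.5, -6.5, -2.5, 0, 4]])

```text
time_s: 23.03
tcp_pos: [0.364, -0.6147, 0.4755]
ee_rot: [[0.077, -0.996, 0.035], [-0.997, -0.076, 0.009], [-0.006, -0.036, -0.999]]
wrist_force: [0.3, 0.9, 0.0]
gripper_width: 0.091
gripper_force: 30.0
```

Run:
```python
from station import r
s=r.sense(); print(s['tcp_pos'],s['joints'],s['ee_rot'].round(3).tolist())
```

```text
[ 0.36397935 -0.61472168  0.4754522 ] [ -47.20250339   30.70239224   47.71719449   -1.88236662 -106.00657755
   51.05340419] [[0.077, -0.996, 0.035], [-0.997, -0.076, 0.009], [-0.006, -0.036, -0.999]]
```

>>> servo_tool(targets=[[0.7, -1.2, 0, 0, 4], [1.4, -2.4, 0, 0, 4], [2.1, -3.6, 0, 0, 4], [2.8, -4.8, 0, 0, 4], [3.5, -6, 0, 0, 4]])

```text
time_s: 23.45
tcp_pos: [0.424, -0.7132, 0.4324]
ee_rot: [[0.076, -0.996, 0.04], [-0.997, -0.076, -0.005], [0.008, -0.04, -0.999]]
wrist_force: [0.9, -0.4, -1.6]
gripper_width: 0.088
gripper_force: 30.0
```

>>> servo_tool(targets=[[0.7, -1.2, 0, 0, 4], [1.4, -2.4, 0, 0, 4], [2.1, -3.6, 0, 0, 4], [2.8, -4.8, 0, 0, 4], [3.5, -6, 0, 0, 4]])

```text
time_s: 23.87
tcp_pos: [0.4453, -0.7497, 0.3876]
ee_rot: [[0.074, -0.995, 0.062], [-0.996, -0.077, -0.043], [0.047, -0.059, -0.997]]
wrist_force: [-0.1, -0.4, -0.8]
gripper_width: 0.09
gripper_force: 30.0
```

Run:
```python
from station import r
s=r.sense(); print(s['tcp_pos'],s['joints'],s['ee_rot'].round(3).tolist())
```

```text
[ 0.4452799  -0.74967486  0.38763701] [ -49.10550161   54.16668893   80.6262543    -1.19177713 -112.26879204
   52.96861303] [[0.074, -0.995, 0.062], [-0.996, -0.077, -0.043], [0.047, -0.059, -0.997]]
```

>>> servo_tool(targets=[[0.5, -0.85, 0.95, 0, 4], [1, -1.7, 1.9, 0, 4], [1.5, -2.5, 2.9, 0, 4], [2, -3.4, 3.8, 0, 4], [2.5, -4.2, 4.8, 0, 4]])

```text
time_s: 24.28
tcp_pos: [0.4421, -0.7423, 0.4154]
ee_rot: [[0.073, -0.994, 0.077], [-0.995, -0.078, -0.07], [0.075, -0.071, -0.995]]
wrist_force: [-0.1, -1.4, 0.1]
gripper_width: 0.093
gripper_force: 30.0
```

>>> servo_tool(targets=[[0.5, -0.85, 0.95, 0, 4], [1, -1.7, 1.9, 0, 4], [1.5, -2.5, 2.9, 0, 4], [2, -3.4, 3.8, 0, 4], [2.5, -4.2, 4.8, 0, 4]])

```text
time_s: 24.7
tcp_pos: [0.4402, -0.737, 0.4363]
ee_rot: [[0.07, -0.994, 0.089], [-0.992, -0.079, -0.094], [0.1, -0.081, -0.992]]
wrist_force: [-0.6, 0.9, -1.4]
gripper_width: 0.087
gripper_force: 30.0
```

Run:
```python
from station import r
s=r.sense(); print(s['tcp_pos'],s['joints'],s['ee_rot'].round(3).tolist())
```

```text
[ 0.44021867 -0.73702042  0.43633554] [ -48.50725218   51.0357767    80.61326918   -0.26609158 -112.17735195
   52.68320299] [[0.07, -0.994, 0.089], [-0.992, -0.079, -0.094], [0.1, -0.081, -0.992]]
```

>>> servo_tool(targets=[[0.6, -1.1, 0.55, 0, 4], [1.2, -2.2, 1.1, 0, 4], [1.8, -3.3, 1.6, 0, 4], [2.4, -4.4, 2.2, 0, 4], [3, -5.5, 2.8, 0, 4]])

```text
time_s: 25.12
tcp_pos: [0.4475, -0.7552, 0.421]
ee_rot: [[0.068, -0.993, 0.101], [-0.99, -0.08, -0.119], [0.126, -0.092, -0.988]]
wrist_force: [-0.8, -0.4, -0.5]
gripper_width: 0.094
gripper_force: 30.0
```

>>> servo_tool(targets=[[0.6, -1.1, 0.55, 0, 4], [1.2, -2.2, 1.1, 0, 4], [1.8, -3.3, 1.6, 0, 4], [2.4, -4.4, 2.2, 0, 4], [3, -5.5, 2.8, 0, 4]])

```text
time_s: 25.53
tcp_pos: [0.4541, -0.7718, 0.4096]
ee_rot: [[0.065, -0.991, 0.116], [-0.986, -0.081, -0.147], [0.155, -0.105, -0.982]]
wrist_force: [-0.2, 0.2, 0.5]
gripper_width: 0.094
gripper_force: 30.0
```

>>> servo_tool(targets=[[0.6, -1.1, 0.55, 0, 4], [1.2, -2.2, 1.1, 0, 4], [1.8, -3.3, 1.6, 0, 4], [2.4, -4.4, 2.2, 0, 4], [3, -5.5, 2.8, 0, 4]])

```text
time_s: 25.95
tcp_pos: [0.4607, -0.7874, 0.3992]
ee_rot: [[0.061, -0.99, 0.13], [-0.981, -0.084, -0.175], [0.184, -0.117, -0.976]]
wrist_force: [0.2, 0.4, -0.5]
gripper_width: 0.094
gripper_force: 30.0
```

Run:
```python
from station import r
import numpy as np
s=r.sense(); z=s['ee_rot'][:,2]; print(s['tcp_pos'],s['joints'],s['ee_rot'].round(3).tolist(),np.degrees(np.arccos(-z[2])),np.degrees(np.arctan2(z[1],z[0])))
```

```text
[ 0.46067009 -0.78738475  0.39915447] [ -49.29484848   54.14358935   80.591236      0.91831299 -103.87930296
   53.80851047] [[0.061, -0.99, 0.13], [-0.981, -0.084, -0.175], [0.184, -0.117, -0.976]] 12.597704888451801 -53.385650365033456
```

>>> servo_tool(targets=[[0.7, -1.15, 0.3, 0, 4], [1.4, -2.3, 0.6, 0, 4], [2.1, -3.5, 0.9, 0, 4], [2.8, -4.6, 1.2, 0, 4], [3.5, -5.8, 1.5, 0, 4]])

```text
time_s: 26.37
tcp_pos: [0.4773, -0.8099, 0.3697]
ee_rot: [[0.057, -0.988, 0.144], [-0.975, -0.086, -0.203], [0.213, -0.129, -0.968]]
wrist_force: [-0.9, 0.5, -0.5]
gripper_width: 0.092
gripper_force: 30.0
```

>>> servo_tool(targets=[[0.7, -1.15, 0.3, 0, 4], [1.4, -2.3, 0.6, 0, 4], [2.1, -3.5, 0.9, 0, 4], [2.8, -4.6, 1.2, 0, 4], [3.5, -5.8, 1.5, 0, 4]])

```text
time_s: 26.78
tcp_pos: [0.4918, -0.83, 0.344]
ee_rot: [[0.052, -0.986, 0.159], [-0.969, -0.089, -0.231], [0.242, -0.142, -0.96]]
wrist_force: [-0.0, -0.4, -0.3]
gripper_width: 0.086
gripper_force: 30.0
```

>>> servo_tool(targets=[[0.7, -1.15, 0.3, 0, 4], [1.4, -2.3, 0.6, 0, 4], [2.1, -3.5, 0.9, 0, 4], [2.8, -4.6, 1.2, 0, 4], [3.5, -5.8, 1.5, 0, 4]])

```text
time_s: 27.2
tcp_pos: [0.5051, -0.8482, 0.3208]
ee_rot: [[0.047, -0.984, 0.174], [-0.961, -0.092, -0.26], [0.271, -0.155, -0.95]]
wrist_force: [0.0, 0.5, -0.3]
gripper_width: 0.091
gripper_force: 30.0
```

Run:
```python
from station import r
import numpy as np
s=r.sense(); z=s['ee_rot'][:,2]; print(s['tcp_pos'],s['joints'],s['ee_rot'].round(3).tolist(),np.degrees(np.arccos(-z[2])),np.degrees(np.arctan2(z[1],z[0])))
```

```text
[ 0.50512676 -0.84816757  0.32078634] [-49.27070198  60.09240548  80.6107576    2.16922948 -92.44328793
  53.80423123] [[0.047, -0.984, 0.174], [-0.961, -0.092, -0.26], [0.271, -0.155, -0.95]] 18.198484595845905 -56.22555853518837
```

>>> servo_tool(targets=[[0.7, -1.05, 0.55, 0, 4], [1.4, -2.1, 1.1, 0, 4], [2.1, -3.1, 1.6, 0, 4], [2.8, -4.2, 2.2, 0, 4], [3.5, -5.2, 2.8, 0, 4]])

```text
time_s: 27.62
tcp_pos: [0.5165, -0.8537, 0.3213]
ee_rot: [[0.042, -0.981, 0.188], [-0.953, -0.096, -0.288], [0.3, -0.167, -0.939]]
wrist_force: [1.0, -1.0, 0.3]
gripper_width: 0.087
gripper_force: 30.0
```

>>> servo_tool(targets=[[0.7, -1.05, 0.55, 0, 4], [1.4, -2.1, 1.1, 0, 4], [2.1, -3.1, 1.6, 0, 4], [2.8, -4.2, 2.2, 0, 4], [3.5, -5.2, 2.8, 0, 4]])

```text
time_s: 28.03
tcp_pos: [0.5271, -0.8598, 0.3213]
ee_rot: [[0.036, -0.979, 0.203], [-0.944, -0.1, -0.315], [0.328, -0.18, -0.927]]
wrist_force: [-0.6, -0.2, -0.3]
gripper_width: 0.092
gripper_force: 30.0
```

>>> servo_tool(targets=[[0.7, -1.05, 0.55, 0, 4], [1.4, -2.1, 1.1, 0, 4], [2.1, -3.1, 1.6, 0, 4], [2.8, -4.2, 2.2, 0, 4], [3.5, -5.2, 2.8, 0, 4]])

```text
time_s: 28.45
tcp_pos: [0.5371, -0.866, 0.3221]
ee_rot: [[0.029, -0.976, 0.217], [-0.934, -0.104, -0.342], [0.356, -0.193, -0.914]]
wrist_force: [-0.2, 0.7, 0.9]
gripper_width: 0.092
gripper_force: 30.0
```

>>> servo_tool(targets=[[0.7, -1.05, 0.55, 0, 4], [1.4, -2.1, 1.1, 0, 4], [2.1, -3.1, 1.6, 0, 4], [2.8, -4.2, 2.2, 0, 4], [3.5, -5.2, 2.8, 0, 4]])

```text
time_s: 28.87
tcp_pos: [0.5465, -0.8723, 0.3234]
ee_rot: [[0.023, -0.972, 0.232], [-0.923, -0.109, -0.369], [0.384, -0.206, -0.9]]
wrist_force: [-0.4, -0.1, -0.5]
gripper_width: 0.09
gripper_force: 30.0
```

>>> servo_tool(targets=[[0.7, -1.05, 0.55, 0, 4], [1.4, -2.1, 1.1, 0, 4], [2.1, -3.1, 1.6, 0, 4], [2.8, -4.2, 2.2, 0, 4], [3.5, -5.2, 2.8, 0, 4]])

```text
time_s: 29.28
tcp_pos: [0.5554, -0.8787, 0.3249]
ee_rot: [[0.015, -0.969, 0.246], [-0.911, -0.115, -0.395], [0.411, -0.218, -0.885]]
wrist_force: [-0.6, -0.6, -1.4]
gripper_width: 0.088
gripper_force: 30.0
```

Run:
```python
from station import r
import numpy as np
s=r.sense(); z=s['ee_rot'][:,2]; print(s['tcp_pos'],s['joints'],s['ee_rot'].round(3).tolist(),np.degrees(np.arccos(-z[2])),np.degrees(np.arctan2(z[1],z[0])))
```

```text
[ 0.55538358 -0.87871072  0.32491481] [-47.5140881   61.50406115  80.58897737   4.95053187 -81.75628655
  51.95185088] [[0.015, -0.969, 0.246], [-0.911, -0.115, -0.395], [0.411, -0.218, -0.885]] 27.76090666912915 -58.079365394972534
```

>>> servo_tool(targets=[[0.7, -1.05, 0.55, 0, 4], [1.4, -2.1, 1.1, 0, 4], [2.1, -3.1, 1.6, 0, 4], [2.8, -4.2, 2.2, 0, 4], [3.5, -5.2, 2.8, 0, 4]])

```text
time_s: 29.7
tcp_pos: [0.5638, -0.8851, 0.3268]
ee_rot: [[0.008, -0.965, 0.26], [-0.899, -0.121, -0.421], [0.438, -0.231, -0.869]]
wrist_force: [0.6, 0.3, -0.1]
gripper_width: 0.094
gripper_force: 30.0
```

>>> servo_tool(targets=[[0.7, -1.05, 0.55, 0, 4], [0, 0, 0, 0, 4], [0, 0, 0, 0, 4], [0, 0, 0, 0, 4], [0, 0, 0, 0, 4]])

```text
time_s: 30.12
tcp_pos: [0.5637, -0.8854, 0.3275]
ee_rot: [[0.007, -0.965, 0.261], [-0.898, -0.121, -0.422], [0.439, -0.232, -0.868]]
wrist_force: [-0.2, -0.6, 0.2]
gripper_width: 0.092
gripper_force: 30.0
```

Run:
```python
from station import r
import numpy as np
s=r.sense(); z=s['ee_rot'][:,2]; print(s['tcp_pos'],s['joints'],s['ee_rot'].round(4).tolist(),np.degrees(np.arccos(-z[2])),np.degrees(np.arctan2(z[1],z[0])))
```

```text
[ 0.56374959 -0.8854115   0.32754431] [-47.28275099  61.75479309  80.60751443   5.52206606 -79.57829252
  51.62580345] [[0.007, -0.9653, 0.2612], [-0.8983, -0.1208, -0.4224], [0.4393, -0.2317, -0.868]] 29.776613817878044 -58.268893934477795
```

>>> servo_tool(targets=[[-0.2, 1.2, 0.2, 0.06, 4], [-0.4, 2.4, 0.4, 0.12, 4], [-0.6, 3.7, 0.6, 0.2, 4], [-0.8, 5.0, 0.8, 0.28, 4], [-1, 6.3, 1, 0.36, 4]])

```text
time_s: 30.53
tcp_pos: [0.537, -0.7225, 0.3537]
ee_rot: [[0.326, -0.859, 0.394], [-0.837, -0.456, -0.303], [0.44, -0.231, -0.868]]
wrist_force: [1.0, -1.4, 0.0]
gripper_width: 0.09
gripper_force: 30.0
```

>>> servo_tool(targets=[[-0.1, 1.3, 0.2, 0.08, 4], [-0.2, 2.6, 0.4, 0.16, 4], [-0.3, 3.9, 0.6, 0.24, 4], [-0.4, 5.2, 0.8, 0.32, 4], [-0.5, 6.5, 1, 0.4, 4]])

```text
time_s: 30.95
tcp_pos: [0.5227, -0.5273, 0.3842]
ee_rot: [[0.626, -0.613, 0.481], [-0.643, -0.755, -0.125], [0.44, -0.231, -0.868]]
wrist_force: [1.1, -0.1, -0.8]
gripper_width: 0.092
gripper_force: 30.0
```

>>> servo_tool(targets=[[-0.1, 1.3, 0, 0.08, 4], [-0.2, 2.6, 0, 0.16, 4], [-0.3, 3.9, 0, 0.24, 4], [-0.4, 5.2, 0, 0.32, 4], [-0.5, 6.5, 0, 0.4, 4]])

```text
time_s: 31.37
tcp_pos: [0.5077, -0.3326, 0.3839]
ee_rot: [[0.827, -0.271, 0.492], [-0.349, -0.934, 0.072], [0.44, -0.231, -0.868]]
wrist_force: [0.4, -0.2, -1.0]
gripper_width: 0.096
gripper_force: 30.0
```

>>> servo_tool(targets=[[-0.1, 1.3, 0, 0.08, 4], [-0.2, 2.6, 0, 0.16, 4], [-0.3, 3.9, 0, 0.24, 4], [-0.4, 5.2, 0, 0.32, 4], [-0.5, 6.5, 0, 0.4, 4]])

```text
time_s: 31.78
tcp_pos: [0.4926, -0.1378, 0.3839]
ee_rot: [[0.898, 0.114, 0.426], [0.001, -0.966, 0.257], [0.441, -0.231, -0.868]]
wrist_force: [0.7, 0.3, 0.4]
gripper_width: 0.09
gripper_force: 30.0
```

Run:
```python
from station import r
import numpy as np
s=r.sense(); z=s['ee_rot'][:,2]; print(s['tcp_pos'],s['joints'],np.degrees(np.arccos(-z[2])),np.degrees(np.arctan2(z[1],z[0])))
```

```text
[ 0.49264869 -0.13779454  0.38387042] [ -9.39923468  -1.71145057  -6.16595664 -21.14383072 -63.63726573
 108.70505037] 29.813975383945017 31.14633312534505
```

>>> servo_tool(targets=[[-0.1, 1.3, 0, 0.04, 4], [-0.2, 2.6, 0, 0.08, 4], [-0.3, 3.9, 0, 0.12, 4], [-0.4, 5.2, 0, 0.155, 4], [-0.5, 6.5, 0, 0.155, 4]])

```text
time_s: 32.2
tcp_pos: [0.4782, 0.0571, 0.3843]
ee_rot: [[0.887, 0.259, 0.382], [0.136, -0.938, 0.32], [0.441, -0.232, -0.867]]
wrist_force: [0.5, -0.0, -0.6]
gripper_width: 0.091
gripper_force: 30.0
```

>>> servo_tool(targets=[[-0.1, 1.3, 0, 0, 4], [-0.2, 2.6, 0, 0, 4], [-0.3, 3.9, 0, 0, 4], [-0.4, 5.2, 0, 0, 4], [-0.5, 6.5, 0, 0, 4]])

```text
time_s: 32.62
tcp_pos: [0.4623, 0.2526, 0.3843]
ee_rot: [[0.887, 0.26, 0.381], [0.137, -0.937, 0.321], [0.441, -0.233, -0.867]]
wrist_force: [0.6, -0.0, -0.2]
gripper_width: 0.089
gripper_force: 30.0
```

>>> servo_tool(targets=[[0, 1.3, 0, 0, 4], [0, 2.6, 0, 0, 4], [0, 3.4, 0, 0, 4], [0, 3.8, 0, 0, 4], [0, 3.8, 0, 0, 4]])

```text
time_s: 33.03
tcp_pos: [0.463, 0.3667, 0.3826]
ee_rot: [[0.888, 0.261, 0.379], [0.139, -0.937, 0.319], [0.439, -0.231, -0.869]]
wrist_force: [0.4, 0.4, -0.1]
gripper_width: 0.088
gripper_force: 30.0
```

Run:
```python
from station import r
from h import *
s=r.sense(); z=s['ee_rot'][:,2]; print(s['tcp_pos'],s['joints'],np.degrees(np.arccos(-z[2])),np.degrees(np.arctan2(z[1],z[0])))
snap(r,'scene','s5');snap(r,'top','t5');snap(r,'wrist','w7')
# window centre from three early views: dark outer ring contour ellipse
R=[]
for f,(u,v) in(('wcam',(314.6,71.4)),('top0',(163,177)),('scene0',(231,133)),('s2',(0,0)),('t2',(0,0))):
    if u==0: continue
    c=load(f); g=cv2.cvtColor(c['pixels'],cv2.COLOR_RGB2GRAY); h=40 if f=='wcam' else 20
    x0,y0=int(u)-h,int(v)-h; p=cv2.resize(g[y0:y0+2*h,x0:x0+2*h],None,fx=4,fy=4,interpolation=cv2.INTER_CUBIC)
    for th in(90,120):
        for k in cv2.findContours((p<th).astype(np.uint8),cv2.RETR_LIST,cv2.CHAIN_APPROX_NONE)[0]:
            if len(k)<50: continue
            e=cv2.fitEllipse(k); a,b=e[1]
            if b/max(a,1)<1.35 and abs(e[0][0]-4*h)<24 and abs(e[0][1]-4*h)<24:
                q=(x0+(e[0][0]+.5)/4-.5,y0+(e[0][1]+.5)/4-.5); print(f,th,np.round(q,2),np.round(np.array(e[1])/4,1),onz(c,*q,.1).round(4))
```

```text
[0.46303062 0.36674257 0.38255221] [ 58.23168881   0.61112907 -16.59217754  12.5844314  -45.02590558
  37.40734122] 29.70551977611423 40.10986932742386
wcam 90 [314.56  73.96] [27.8 28.4] [0.5847 0.4736 0.1   ]
wcam 90 [314.6   73.27] [36.1 36.7] [0.5852 0.474  0.1   ]
wcam 90 [314.6   72.04] [59.4 60.7] [0.5861 0.4748 0.1   ]
wcam 90 [314.63  70.81] [63.2 64.8] [0.587  0.4756 0.1   ]
wcam 120 [314.57  74.14] [25.3 25.8] [0.5846 0.4735 0.1   ]
wcam 120 [314.6   73.28] [36.9 37.5] [0.5852 0.474  0.1   ]
wcam 120 [314.59  72.02] [58.6 59.9] [0.5861 0.4748 0.1   ]
wcam 120 [313.89  72.4 ] [63.3 70.9] [0.5854 0.4751 0.1   ]
top0 90 [162.71 176.32] [8.4 9.1] [0.583  0.4718 0.1   ]
top0 90 [162.67 176.32] [12.5 13.6] [0.583 0.472 0.1  ]
top0 120 [162.66 176.31] [13.9 15. ] [0.583 0.472 0.1  ]
top0 120 [162.61 176.27] [20.5 22.3] [0.5831 0.4721 0.1   ]
top0 120 [164.23 180.8 ] [30.5 34.8] [0.5698 0.4671 0.1   ]
scene0 90 [229.63 133.91] [7.4 8. ] [0.5848 0.4754 0.1   ]
scene0 90 [229.63 134.02] [10.5 11.1] [0.5844 0.4751 0.1   ]
scene0 120 [229.68 133.88] [6.3 6.7] [0.5851 0.4754 0.1   ]
scene0 120 [229.64 134.02] [11.1 11.9] [0.5844 0.475  0.1   ]
scene0 120 [229.68 134.05] [16.5 17.8] [0.5844 0.4748 0.1   ]
scene0 120 [228.91 134.86] [33.9 41.5] [0.5796 0.4739 0.1   ]
```

>>> servo_tool(targets=[[0.4, 0.4, -0.9, 0, 4], [0.8, 0.75, -1.8, 0, 4], [1.2, 1.1, -2.7, 0, 4], [1.5, 1.4, -3.5, 0, 4], [1.75, 1.6, -4.1, 0, 4]])

```text
time_s: 33.6
tcp_pos: [0.5166, 0.411, 0.2582]
ee_rot: [[0.889, 0.256, 0.38], [0.135, -0.939, 0.317], [0.437, -0.231, -0.869]]
wrist_force: [1.0, 1.0, 0.6]
gripper_width: 0.092
gripper_force: 30.0
```

>>> servo_tool(targets=[[0.15, 0.15, -0.4, 0, 4], [0.25, 0.25, -0.65, 0, 4], [0.33, 0.31, -0.82, 0, 4], [0.33, 0.31, -0.82, 0, 4], [0.33, 0.31, -0.82, 0, 4]])

```text
time_s: 34.02
tcp_pos: [0.5261, 0.4216, 0.2365]
ee_rot: [[0.888, 0.258, 0.381], [0.135, -0.938, 0.319], [0.44, -0.232, -0.868]]
wrist_force: [0.2, 0.1, 0.2]
gripper_width: 0.091
gripper_force: 30.0
```

>>> servo_tool(targets=[[0, 0, 0, 0, 4], [0, 0, 0, 0, 4], [0, 0, 0, 0, 4], [0, 0, 0, 0, 4], [0, 0, 0, 0, 4]])

```text
time_s: 34.43
tcp_pos: [0.5257, 0.4221, 0.2359]
ee_rot: [[0.888, 0.259, 0.38], [0.136, -0.938, 0.319], [0.439, -0.232, -0.868]]
wrist_force: [1.2, -0.1, -0.2]
gripper_width: 0.093
gripper_force: 30.0
```

Run:
```python
from station import r
from h import *
s=r.sense(); z=s['ee_rot'][:,2]; print(s['tcp_pos'],s['joints'],np.degrees(np.arccos(-z[2])),np.degrees(np.arctan2(z[1],z[0])),s['gripper_width']*87)
sc=snap(r,'scene','s6');tp=snap(r,'top','t6');w=snap(r,'wrist','w8')
p=s['tcp_pos']+.036*z; W=np.array([.585,.474,.1]); print('rel',p-W,np.linalg.norm(p-W))
w5=load('w5')
# compare wrist image of lid: held now (w8) vs after lift (w6): rim position should match in the tool frame
w6=load('w6'); 
for f in(w6,w):
    g=cv2.GaussianBlur(cv2.cvtColor(f['pixels'],cv2.COLOR_RGB2GRAY),(0,0),1); print(g[150:290:5,324].tolist()); print(g[215,200:450:8].tolist())
# jar on scale, battery still there?
a=load('scene0')['pixels']; print('jar px scene',sc['pixels'][205,306:317:5].tolist(),a[205,306:317:5].tolist())
a=load('t3')['pixels'] if 0 else load('top0')['pixels']; d=cv2.absdiff(a,tp['pixels']).max(2)>40
n,l,st,ce=cv2.connectedComponentsWithStats(d.astype(np.uint8)); print([(st[i].tolist(),ce[i].round().tolist()) for i in range(1,n) if st[i,4]>25])
```

```text
[0.52568894 0.42209201 0.2358825 ] [ 55.04463195  14.84030917 -23.03460753  18.22206122 -24.29082226
  32.3663657 ] 29.77086622649856 40.02993082288716 8.102624829488912
rel [-0.04562389 -0.0404109   0.10463385] 0.12109014199242595
[214, 239, 239, 239, 238, 226, 231, 236, 238, 237, 206, 233, 180, 200, 192, 160, 145, 153, 201, 191, 111, 115, 62, 86, 107, 115, 110, 117]
[231, 230, 230, 230, 230, 231, 231, 230, 220, 222, 164, 230, 158, 196, 217, 213, 177, 228, 159, 158, 163, 160, 132, 193, 239, 239, 236, 237, 130, 237, 239, 238]
[230, 153, 182, 229, 99, 222, 229, 230, 230, 230, 226, 209, 150, 165, 161, 143, 188, 198, 190, 177, 164, 122, 72, 93, 109, 106, 93, 93]
[220, 220, 220, 220, 220, 220, 219, 219, 200, 207, 212, 215, 159, 179, 198, 178, 146, 200, 214, 212, 206, 200, 192, 213, 219, 219, 219, 219, 220, 220, 220, 220]
jar px scene [[84, 82, 71], [90, 86, 77], [93, 90, 81]] [[80, 77, 69], [89, 86, 76], [91, 86, 79]]
[([118, 169, 90, 133, 5724], [164.0, 224.0]), ([282, 179, 28, 20, 226], [298.0, 185.0]), ([287, 189, 16, 8, 60], [295.0, 193.0]), ([288, 198, 14, 9, 54], [294.0, 203.0]), ([398, 219, 33, 33, 616], [413.0, 235.0]), ([0, 288, 194, 112, 6567], [81.0, 327.0]), ([75, 292, 18, 6, 62], [82.0, 295.0]), ([193, 342, 35, 12, 90], [212.0, 346.0]), ([300, 350, 15, 15, 141], [306.0, 357.0]), ([176, 353, 56, 47, 1625], [201.0, 381.0]), ([333, 356, 12, 10, 63], [338.0, 362.0]), ([318, 364, 19, 13, 156], [325.0, 370.0]), ([351, 364, 20, 23, 184], [362.0, 373.0]), ([0, 378, 5, 20, 58], [1.0, 385.0]), ([223, 382, 78, 18, 644], [266.0, 392.0])]
```

>>> servo_tool(targets=[[0, 0.05, -0.02, 0, 4], [0, 0.05, -0.02, 0, 4], [0, 0.05, -0.02, 0, 4], [0, 0.05, -0.02, 0, 4], [0, 0.05, -0.02, 0, 4]])

```text
time_s: 35.0
tcp_pos: [0.5258, 0.4235, 0.2348]
ee_rot: [[0.888, 0.258, 0.38], [0.136, -0.938, 0.319], [0.439, -0.231, -0.868]]
wrist_force: [-0.0, 0.7, 0.2]
gripper_width: 0.093
gripper_force: 30.0
```

Run:
```python
from station import r
s=r.sense(); print(s['tcp_pos'],s['joint_velocities'].round(1),s['gripper_force']); print(r.finish_job())
```

```text
[0.52576982 0.42348308 0.23475374] [-0.  -0.1  0.   0.1  0.  -0. ] 29.999810785302543
the job is handed in; nothing more can be done
None
```

I handed the job in at 35 s: the battery went into the shoe up to a hard stop (about 19 N) and was released, though I did not see the latch itself drop. The lid is held about 12 cm from the window, tilted 29.8°, centred to within about 2 mm by my measurements, with the jar still on the scale.

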